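Strip the tub filler for washing and clear the trimming board

TASK

End of the run: first push the filler's valve lever out of WORK, through its stiff detent and into the FLOAT notch, and only then pull every dosing tube out of its spring clips and lay it flat in the wash tray. Take the scraper block, scrape all the shell chips off the trimming board into the waste channel along its edge, and put the scraper in the wash tray as well. Leave the tub and the stack of lids where they are.

Things in the scene. Friction and masses are not known exactly. Their poses are not given: they have to be found in the camera images.
- filler: four-lane bench filler, fixed. Origin on the bench under the middle of its bed, z up, x points from the bed to the housing. Low steel bed: x -105 to 95 mm, 260 mm wide (y), top 85 mm above the bench. White air housing: x 95 to 360 mm, 260 mm wide, top 150 mm high, with the lever on it. Outlet bar across the bed's near end: x -104 to -92 mm, top 135 mm high.
- filler_bed (a point): middle of the bed's top face. Four lanes run along the filler's x, at y = 99, 33, -33, -99 mm; some may be empty. Each has two upward-open sprung C-clips, 14 mm long, centred at x = -48 and +48 mm, reaching 20 mm above the tube axis and 15 mm to either side; between the clips the lane is free.
- lever (a joint): valve lever on the housing, rad. 0 = WORK, leaning 0.45 to the filler's +y; 0.9 = FLOAT, leaning 0.45 to its -y; stops at both. Pivot along the filler's x at x 135, y 0, z 145 mm. The detent pushes back to WORK up to 0.6 rad, with up to 11 N at the knob (most near 0.25); past 0.6 it snaps by itself to 0.9 and stays.
- lever_knob (a point): centre of the round black knob (26 mm diameter) at the end of the lever, 85 mm from the pivot; the bar below is 10 mm thick
- board: white trimming board with waste channel, fixed. Origin on the bench, z up. Board: x -100 to 100, y -60 to 125 mm, top 25 mm above the bench; a rim 4 mm thick, 6 mm high along both x ends and the +y edge, none at the -y edge. Beyond that edge the sunken steel waste channel: y -60 to -122 mm, floor 4 mm above the bench, outer walls 36 mm high.
- tray: open steel wash tray, fixed: outside 216 mm (x) by 268 mm (y), 42 mm high, walls and floor 4 mm. Origin under its centre on the bench, z up.
- scraper: scraper block, about 200 g: grey base 100 mm long (x), 40 mm wide (y), 20 mm thick with a steel edge; on it a black grip 60 mm (x) by 22 mm (y), from 20 to 56 mm above the underside. Origin at the centre of the underside; z up when it stands on its base. It starts standing on the bench beyond the board.
- tube1: dosing tube, 180 g: metal tube 22 mm in diameter, 160 mm long, with a dark square end cap at each end (28 x 28 mm, the last 16 mm). Origin at its middle, x along its axis. Starts level in the clips of the filler's lane at y = 99 mm, axis 123 mm above the bench; pulling it straight up out of the clips takes 10 to 18 N over the first 10 mm, then they let go. May be absent.
- tube2: dosing tube, 180 g: metal tube 22 mm in diameter, 160 mm long, with a dark square end cap at each end (28 x 28 mm, the last 16 mm). Origin at its middle, x along its axis. Starts level in the clips of the filler's lane at y = 33 mm, axis 123 mm above the bench; pulling it straight up out of the clips takes 10 to 18 N over the first 10 mm, then they let go. May be absent.
- tube3: dosing tube, 180 g: metal tube 22 mm in diameter, 160 mm long, with a dark square end cap at each end (28 x 28 mm, the last 16 mm). Origin at its middle, x along its axis. Starts level in the clips of the filler's lane at y = -33 mm, axis 123 mm above the bench; pulling it straight up out of the clips takes 10 to 18 N over the first 10 mm, then they let go. May be absent.
- tube4: dosing tube, 180 g: metal tube 22 mm in diameter, 160 mm long, with a dark square end cap at each end (28 x 28 mm, the last 16 mm). Origin at its middle, x along its axis. Starts level in the clips of the filler's lane at y = -99 mm, axis 123 mm above the bench; pulling it straight up out of the clips takes 10 to 18 N over the first 10 mm, then they let go. May be absent.
- chip1: loose chip of hard brown shell, about 22 x 17 x 7 mm, 12 g, on the board. Origin at the centre of its underside. May be absent.
- chip2: loose chip of hard brown shell, about 22 x 17 x 7 mm, 12 g, on the board. Origin at the centre of its underside. May be absent.
- chip3: loose chip of hard brown shell, about 22 x 17 x 7 mm, 12 g, on the board. Origin at the centre of its underside. May be absent.
- chip4: loose chip of hard brown shell, about 22 x 17 x 7 mm, 12 g, on the board. Origin at the centre of its underside. May be absent.
- chip5: loose chip of hard brown shell, about 22 x 17 x 7 mm, 12 g, on the board. Origin at the centre of its underside. May be absent.
- chip6: loose chip of hard brown shell, about 22 x 17 x 7 mm, 12 g, on the board. Origin at the centre of its underside. May be absent.
- tub: bystander: a closed white tub, 118 mm in diameter, 43 mm high, standing on the bench. Origin at the centre of its underside.
- lids: bystander: a stack of white lids (one body), 116 mm in diameter, 28 mm high, on the bench. Origin at the centre of its underside.

How it is judged:
On the way, in this order (a step that is already met when the one before it is completed fails the run):
1. the lever is in its FLOAT notch while every dosing tube is still in its clips (value of joint lever above 0.8 rad and z of tube1 in the frame of filler between 0.117 and 0.129 m and y of tube1 in the frame of filler between 0.091 and 0.107 m and z of tube2 in the frame of filler between 0.117 and 0.129 m and y of tube2 in the frame of filler between 0.025 and 0.041 m and z of tube3 in the frame of filler between 0.117 and 0.129 m and y of tube3 in the frame of filler between -0.041 and -0.025 m and z of tube4 in the frame of filler between 0.117 and 0.129 m and y of tube4 in the frame of filler between -0.107 and -0.091 m), for 0.2 s.
2. the scraper block is set down on the board (contact force between scraper and board above 0.3 N and z of scraper in the frame of board between 0.015 and 0.032 m and x of scraper in the frame of board between -0.1 and 0.1 m and y of scraper in the frame of board between -0.08 and 0.125 m), for 0.1 s.
3. every shell chip lies in the waste channel (x of chip1 in the frame of board between -0.1 and 0.1 m and y of chip1 in the frame of board between -0.125 and -0.058 m and z of chip1 in the frame of board between -0.01 and 0.024 m and x of chip2 in the frame of board between -0.1 and 0.1 m and y of chip2 in the frame of board between -0.125 and -0.058 m and z of chip2 in the frame of board between -0.01 and 0.024 m and x of chip3 in the frame of board between -0.1 and 0.1 m and y of chip3 in the frame of board between -0.125 and -0.058 m and z of chip3 in the frame of board between -0.01 and 0.024 m and x of chip4 in the frame of board between -0.1 and 0.1 m and y of chip4 in the frame of board between -0.125 and -0.058 m and z of chip4 in the frame of board between -0.01 and 0.024 m and x of chip5 in the frame of board between -0.1 and 0.1 m and y of chip5 in the frame of board between -0.125 and -0.058 m and z of chip5 in the frame of board between -0.01 and 0.024 m and x of chip6 in the frame of board between -0.1 and 0.1 m and y of chip6 in the frame of board between -0.125 and -0.058 m and z of chip6 in the frame of board between -0.01 and 0.024 m), for 0.2 s.
At the end, for the whole second after the job is handed in: lever in FLOAT (over 0.8 rad); every tube at rest in the tray, middle under 55 mm above the bench, axis within 0.37 rad of level; scraper at rest in the tray, origin under 60 mm above the bench; every chip in the waste channel, below the board top (all of step 3 and value of joint lever above 0.8 rad and x of tube1 in the frame of tray between -0.106 and 0.106 m and y of tube1 in the frame of tray between -0.132 and 0.132 m and z of tube1 in the frame of tray between 0 and 0.055 m and linear speed of each of tube1, tube2, tube3, tube4, scraper below 0.03 m/s and angle between tube1's own x axis and vertical between 1.2 and 1.95 rad and x of tube2 in the frame of tray between -0.106 and 0.106 m and y of tube2 in the frame of tray between -0.132 and 0.132 m and z of tube2 in the frame of tray between 0 and 0.055 m and angle between tube2's own x axis and vertical between 1.2 and 1.95 rad and x of tube3 in the frame of tray between -0.106 and 0.106 m and y of tube3 in the frame of tray between -0.132 and 0.132 m and z of tube3 in the frame of tray between 0 and 0.055 m and angle between tube3's own x axis and vertical between 1.2 and 1.95 rad and x of tube4 in the frame of tray between -0.106 and 0.106 m and y of tube4 in the frame of tray between -0.132 and 0.132 m and z of tube4 in the frame of tray between 0 and 0.055 m and angle between tube4's own x axis and vertical between 1.2 and 1.95 rad and x of scraper in the frame of tray between -0.106 and 0.106 m and y of scraper in the frame of tray between -0.132 and 0.132 m and z of scraper in the frame of tray between 0 and 0.06 m); the robot touches nothing.
It fails at once if the tub or the stack of lids is pushed more than 25 mm (distance of any of tub, lids from where it was at the start of the episode above 0.025 m).
Of tube1, tube2, tube3, tube4 only 3 to 4 are there at a start; the rules pass over those that are not, and their reading is None.
Of chip1, chip2, chip3, chip4, chip5, chip6 only 3 to 6 are there at a start; the rules pass over those that are not, and their reading is None.
At some moment in a run one of scraper may be knocked a few centimetres aside while the robot is not near it.
Once in a run the grip may slacken for a moment while it holds something.
It also fails if it takes over 210 s, if anything falls off the work surface, if the arm or the gripper's body presses on something with over 40 N, if the wrist force passes 120 N, or if a joint passes its speed limit or range.

ROBOT

A 7-joint arm with a two-finger parallel gripper is mounted at the origin on the work surface. World frame = base frame: x ahead of the robot, y to its left, z up, the work surface at z = 0. Lengths are in m, angles in rad, forces in N, time in s.
With the tool pointing down it reaches from about 0.425 to 0.875 m from the base axis. Payload 8.4 kg.
Tool frame: the origin (TCP) lies at the very end of the fingers, on their centre line; the grasp point (between the pads) lies 19 mm behind it; z points along the fingers, y is the direction in which the jaws open and shut (so a half turn about z gives the same grasp; the last joint's range is limited). The gripper opens to 85 mm and grips with 20 to 120 N. Pads are 22 mm wide; open, the fingers measure 114 mm over their backs; the gripper's body (76 mm by 85 mm) begins 54 mm behind the grasp point. The pads swing forward as they close: fully open they stand 13 mm farther back than shut.
Start: joints at [-1.42, 0.333, 0.04, 1.465, -0.013, 1.343, -0.059], TCP at [0.161, 0.63, 0.231] pointing down, gripper open.
Joint ranges: [-2.58, 2.58], [-0.38, 2.09], [-1.3, 1.39], [0.25, 2.4], [-1.5, 4.64], [0.08, 2.09], [-2.65, 2.65]. Speed limits (rad/s): [2.22, 2.22, 2.79, 2.79, 3.14, 3.14, 3.14].

INTERFACE

Orientations are given as [roll, pitch, yaw] about the fixed x, y, z axes, in that order (R = Rz(yaw) Ry(pitch) Rx(roll)).
In Python, from bench import get_state, optics, ticket gives the robot as it stands.
- The arm moves only by the tool arm_command, never from a script. Its argument "motion" is a list of rows, each an object of numbers: "dx", "dy", "dz": the shift along the tool's x, y, z in units of 200 mm (1.0 is 200 mm); "turn": the turn about the tool's z in units of 2 pi rad (1.0 is 2 pi rad). A call has 1 to 12 rows; each row is the pose to reach, as a shift and turn from the pose measured when the call began, along the tool's axes at that moment, turning the shorter way round; what a row does not reach only later rows make up. A row lasts 1/12 s, in which the tool goes at most 41.7 mm and 7.16 degrees, less where a joint would pass 70% of its speed; a pose out of reach is approached as far as the arm can. A call with a number of a shift or a turn outside -1 to 1 is refused whole. A call with a gripper value outside its range is refused whole. "claw" is the opening, from -1 (shut) to 1 (fully open), so that 0 is half open, set as the call begins (left out, the last holds). The fingers move at their own pace and stop on an object; "newtons" is the grip in N (left out, the last holds). Time passes only in rows, so rows that repeat a pose let the fingers close. It gives the time, the measured TCP pose, the force and the opening at its end, in the units of the state.
- get_state(): the state, without advancing time (a new reading comes with each control period).
- optics.get_image(name): name is "scene" or "side" or "wrist"; returns a dict with "img" (420x560x3 uint8, red, green, blue), "fx", "fy", "cx", "cy" (pixels), "origin" and "orientation" of the camera in the world. Camera axes: x right, y up, looking along -z (the intrinsics and any distortion apply to the point x, -y, -z); pixel columns grow to the right and rows downward; lengths in m; the calibration is good to about 2 mm. A picture is of the moment at which its call begins. There is no depth.
- ticket.job_done(): hands the job in, once; it reports no verdict.
The state is a dict: "time": time; "joint_positions": joint angles; "joint_vel": joint speeds; "tau": joint torques, N m; "position": TCP position; "orientation": TCP orientation; "force": force on the tool from outside, world axes, zero at the start; "torque": the same for the moment, N m; "finger_gap": finger opening in m.
Only numpy, scipy, OpenCV 4.12 (cv2) and the standard library are available. Lean on these libraries where they do the work, as an engineer would, in place of code of your own. Each camera call takes 0.05 s, during which the arm holds its last target.

## Working session

There is one attempt and no reset: what is moved stays moved. The work goes in short steps, Python scripts to look and compute and a tool call to move; the robot and the scene stay as the last step left them, time stands still between calls to the robot, and variables do not carry over. Pictures are saved under pics/ and viewed, and the job is handed in when it is done.

Besides the shell and the picture viewer there is one more tool, called after "Call:" as a command line: name --argument value ..., lists and objects as JSON in quotes. arm_command: Moves the arm, as the interface text tells. Shifts and turns lie within -1 to 1; 1 stands for 200 mm of shift or 2 pi rad of turn. Its arguments: {"type":"object","properties":{"motion":{"type":"array"},"claw":{"type":"number"},"newtons":{"type":"number"}},"required":["motion"]}

```bash
mkdir -p pics; ls
cat > h.py <<'E'
import numpy as np, cv2
from bench import get_state, optics, ticket
from scipy.spatial.transform import Rotation as R
def shot(name, fn=None):
    d=optics.get_image(name)
    if fn: cv2.imwrite('pics/'+fn, d['img'][:,:,::-1])
    return d
E
python3 - <<'E'
from h import *
for n in ['scene','side','wrist']:
    d=shot(n,n+'0.png'); print({k:v for k,v in d.items() if k!='img'})
print(get_state())
E
```

```text
pics
{'fx': 515.176011403912, 'fy': 515.176011403912, 'cx': 280.66171948985937, 'cy': 212.76880602027387, 'origin': array([ 1.29497812, -0.2524565 ,  1.10531678]), 'orientation': array([ 0.67228992, -0.00754591,  1.21989122])}
{'fx': 449.7869394101173, 'fy': 449.7869394101173, 'cx': 280.6490118348447, 'cy': 210.61028168752281, 'origin': array([0.27286947, 0.73883364, 0.79773559]), 'orientation': array([ 0.9161858 , -0.00531245, -2.71168955])}
{'fx': 313.9392565385527, 'fy': 313.9392565385527, 'cx': 281.91005076367054, 'cy': 206.8244771985903, 'origin': array([0.08457482, 0.64843535, 0.37282315]), 'orientation': array([-0.3103153 ,  0.00198138,  1.320571  ])}
{'time': 0.15, 'joint_positions': array([-1.42021355,  0.33376426,  0.03986946,  1.4660382 , -0.01343831,
        1.34329547, -0.05847961]), 'joint_vel': array([-0.00140095, -0.00242151, -0.00053692, -0.00024305, -0.00092918,
        0.00078037,  0.00016784]), 'tau': array([ 2.88499017e-03, -6.59044433e+01,  1.36738848e+00, -4.05868006e+01,
        1.70148828e-02,  9.85540508e-03, -5.13579621e-06]), 'position': array([0.16059497, 0.62949574, 0.23063004]), 'orientation': array([-3.14035358e+00,  4.24504466e-05,  2.89181155e+00]), 'force': array([ 0.17204024, -0.02758326, -0.04336619]), 'torque': array([ 0.04907697, -0.01004376,  0.00981081]), 'finger_gap': 0.08536100020475512}
```

View pics/scene0.png

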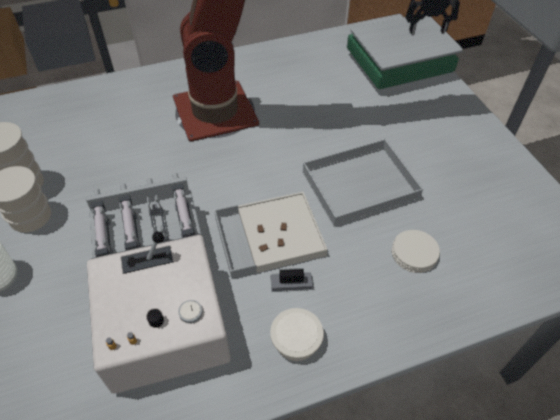

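View pics/side0.png

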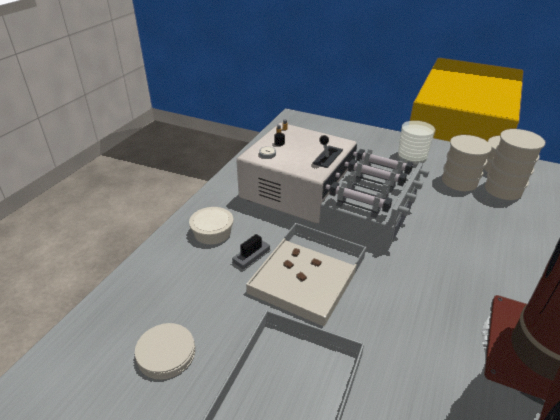

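View pics/wrist0.png

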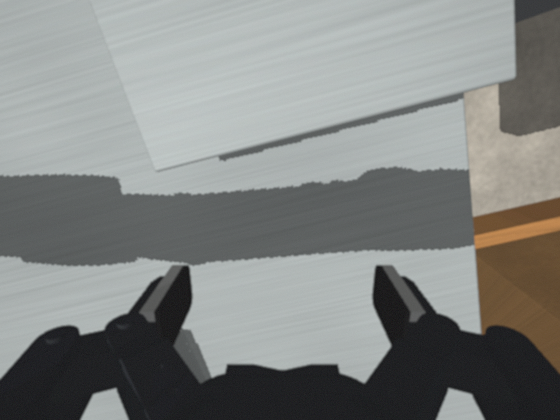

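The filler is at the left of the scene view, with tubes in three lanes (heads near (101,230), (128,225) and (184,215)). The lever knob is at about (157,237), the board has four chips, and the scraper is at (291,277). I'll zoom in to measure.

Run:
```python
import cv2
s=cv2.imread('pics/scene0.png'); 
cv2.imwrite('pics/z1.png',cv2.resize(s[170:390,70:240],None,fx=3.4,fy=2.7,interpolation=cv2.INTER_CUBIC)[:600])
cv2.imwrite('pics/z1.png',cv2.resize(s[170:370,75:235],None,fx=3,fy=3,interpolation=cv2.INTER_CUBIC))
cv2.imwrite('pics/z2.png',cv2.resize(s[135:300,205:430],None,fx=3.5,fy=3.5,interpolation=cv2.INTER_CUBIC))
s=cv2.imread('pics/side0.png'); 
cv2.imwrite('pics/z3.png',cv2.resize(s[100:240,225:440],None,fx=3.7,fy=3.7,interpolation=cv2.INTER_CUBIC))
cv2.imwrite('pics/z4.png',cv2.resize(s[225:420,190:390],None,fx=3,fy=3,interpolation=cv2.INTER_CUBIC))
```

```text
(no output)
```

View pics/z1.png

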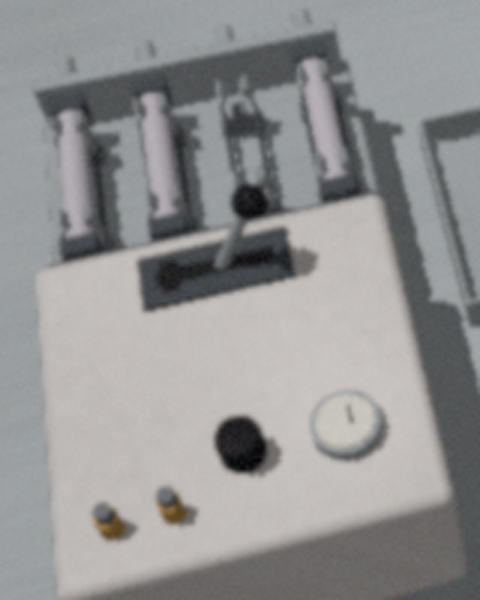

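View pics/z2.png

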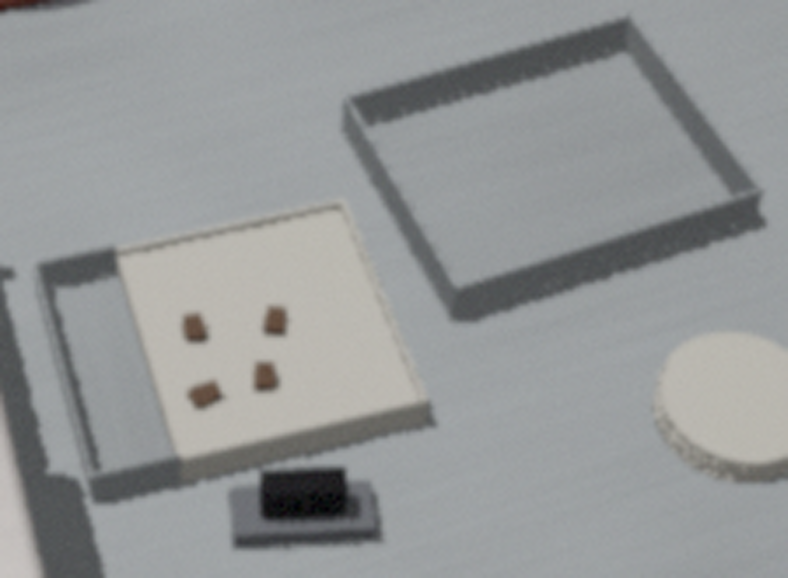

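View pics/z3.png

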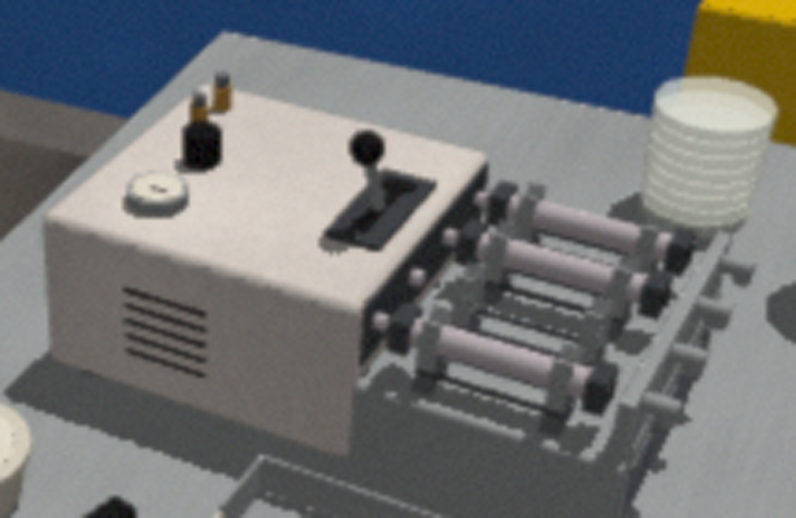

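View pics/z4.png

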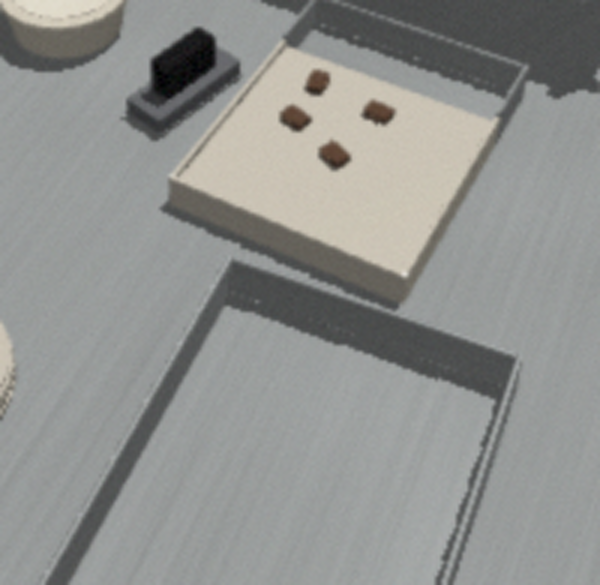

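```bash
cat >> h.py <<'E'
from scipy.optimize import least_squares
import pickle
class Cam:
    def __init__(s,d):
        s.f=d['fx'];s.c=np.array([d['cx'],d['cy']]);s.o=np.array(d['origin']);s.R=R.from_euler('xyz',d['orientation']).as_matrix()
    def proj(s,P):
        q=(np.atleast_2d(P)-s.o)@s.R
        return s.c+s.f*np.c_[q[:,0]/-q[:,2],-q[:,1]/-q[:,2]]
    def ray(s,uv,z):
        uv=np.atleast_2d(uv); d=np.c_[(uv-s.c)/s.f*[1,-1],-np.ones(len(uv))]@s.R.T
        return s.o+d*((z-s.o[2])/d[:,2])[:,None]
def fitpose(obs,x0):
    # obs: list (cam, local xyz, uv)
    def f(p):
        c,s=np.cos(p[2]),np.sin(p[2]);r=[]
        for cam,l,uv in obs:
            P=[p[0]+c*l[0]-s*l[1],p[1]+s*l[0]+c*l[1],l[2]]
            r+=list((cam.proj(P)[0]-uv))
        return r
    q=least_squares(f,x0,loss='soft_l1'); return q.x,np.array(q.fun).reshape(-1,2)
def to(p,l):
    c,s=np.cos(p[2]),np.sin(p[2]); return np.array([p[0]+c*l[0]-s*l[1],p[1]+s*l[0]+c*l[1],l[2]])
E
python3 - <<'E'
from h import *
ds,dd=shot('scene'),shot('side')
S,D=Cam(ds),Cam(dd)
pickle.dump((S,D),open('cams.pkl','wb'))
z1=lambda u,v:np.array([75+u/3,170+v/3]); z2=lambda u,v:np.array([205+u/3.5,135+v/3.5])
z3=lambda u,v:np.array([225+u/3.7,100+v/3.7]); z4=lambda u,v:np.array([190+u/3,225+v/3])
m=1e-3
F=[(S,(.095,.13,.15),z1(380,198)),(S,(.095,-.13,.15),z1(37,270)),(S,(.36,.13,.15),z1(450,492)),
 (D,(.095,.13,.15),z3(365,305)),(D,(.36,.13,.15),z3(45,217)),(D,(.095,-.13,.15),z3(487,155))]
for c,l,uv in F: print(c.ray(uv,l[2]))
p,r=fitpose(F,[.7,-.3,0]);print('filler',p,r.round(1).tolist())
B=[(S,(-.1,.125,.031),z2(342,205)),(S,(.1,.125,.031),z2(428,405)),(S,(-.1,-.122,.036),z2(40,265)),(S,(.1,-.122,.036),z2(93,482)),(S,(-.1,-.06,.025),z2(118,252)),
(D,(-.1,.125,.031),z4(405,277)),(D,(.1,.125,.031),z4(172,182)),(D,(-.1,-.122,.036),z4(525,67)),(D,(.1,-.122,.036),z4(315,0))]
pb,r=fitpose(B,[.7,0,0]);print('board',pb,r.round(1).tolist())
T=[(S,(-.108,-.134,.042),z2(345,103)),(S,(-.108,.134,.042),z2(628,18)),(S,(.108,.134,.042),z2(762,193)),(S,(.108,-.134,.042),z2(457,293)),(D,(.108,-.134,.042),z4(232,262)),(D,(-.108,-.134,.042),z4(518,357))]
pt,r=fitpose(T,[.6,.25,0]);print('tray',pt,r.round(1).tolist())
pickle.dump((p,pb,pt),open('poses.pkl','wb'))
for n,(uv,uv2) in dict(knob=(z1(249,201),z3(367,148))).items():
    a=least_squares(lambda P:np.r_[S.proj(P)[0]-uv,D.proj(P)[0]-uv2],[.7,-.2,.2]);print(n,a.x,a.fun)
kn=np.array([.135,.085*np.sin(.45),.145+.085*np.cos(.45)]);print('knob pred',to(p,kn), 'FLOAT',to(p,kn*[1,-1,1]))
# scraper grip black mask in both
for C,d,box in((S,ds,(262,260,320,295)),(D,dd,(230,232,275,268))):
    a,b,c,e=box;im=d['img'][b:e,a:c].astype(int);mk=(im.max(2)<45).astype(np.uint8)
    k,st=cv2.connectedComponentsWithStats(mk)[2:0:-1] if 0 else cv2.connectedComponentsWithStats(mk)[1:3]
    i=1+st[1:,4].argmax(); cn=cv2.findContours((k==i).astype(np.uint8),0,2)[0][0]+[a,b]
    print(st[i], cn[:,0].min(0),cn[:,0].max(0))
    ys,xs=np.nonzero(k==i); print('cen',C.ray([xs.mean()+a,ys.mean()+b],.042))
# scraper base top corners z=20
Q=[(D,(0,0),z4(*u)) for u in((127,100),(240,62),(155,118))]
print([D.ray(u[2],.02)[0].round(4).tolist() for u in Q]); print([S.ray(z2(*u),.02)[0].round(4).tolist() for u in((230,490),(378,485),(381,527),(234,538))])
for nm,d,C in(('S',ds,S),('D',dd,D)):
    im=d['img'].astype(int);mk=((im[:,:,0]-im[:,:,2]>30)&(im[:,:,0]<140)).astype(np.uint8)
    n,l,st,ce=cv2.connectedComponentsWithStats(mk)
    for i in range(1,n):
        if st[i,4]>15 and ((nm=='S' and 210<ce[i,0]<330 and 190<ce[i,1]<280)or(nm=='D' and 250<ce[i,0]<370 and 230<ce[i,1]<320)):
            P=C.ray(ce[i],.0285)[0];q=R.from_euler('z',-pb[2]).apply(P-[pb[0],pb[1],0]);print(nm,st[i,4],P.round(3),'board',q.round(3))
E
```

```text
[[ 0.58603432 -0.17747052  0.15      ]]
[[ 0.56424634 -0.43054219  0.15      ]]
[[ 0.83602664 -0.19500252  0.15      ]]
[[ 0.57077166 -0.185113    0.15      ]]
[[ 0.83004357 -0.19438379  0.15      ]]
[[ 0.55699004 -0.42840371  0.15      ]]
filler [ 0.47057645 -0.30062903 -0.06157691] [[-1.1, -4.3], [-3.0, -1.7], [1.2, 0.5], [-2.1, 1.4], [-2.7, -0.4], [0.6, -1.2]]
board [ 0.53600909  0.00100297 -0.06355833] [[-0.1, -2.3], [-0.2, -1.9], [-2.0, -1.2], [-0.1, -1.7], [-1.3, 0.1], [-0.8, 0.6], [-2.7, -0.8], [-0.8, 0.4], [-1.7, -1.3]]
tray [0.45484731 0.30565394 0.02317285] [[-0.9, -2.4], [0.9, -1.3], [0.7, -0.3], [-0.7, -1.2], [-3.0, -2.6], [-0.1, -0.3]]
knob [ 0.60801077 -0.27109463  0.22051869] [-0.54120189 -0.51478761 -0.78255572  0.50757898]
knob pred [ 0.60759578 -0.27203466  0.221538  ] FLOAT [ 0.6030454  -0.34583865  0.221538  ]
[ 18  10  24  13 287] [280 270] [303 282]
cen [[0.69477765 0.00367639 0.042     ]]
[ 11   3  21  23 295] [241 235] [261 257]
cen [[0.6873599  0.00641393 0.042     ]]
[[0.7192, 0.0446, 0.02], [0.6545, -0.0375, 0.02], [0.6879, 0.0535, 0.02]]
[[0.6617, -0.0379, 0.02], [0.6932, 0.0614, 0.02], [0.7253, 0.0504, 0.02], [0.699, -0.0482, 0.02]]
S 20 [0.537 0.041 0.028] board [-0.002  0.04   0.028]
S 19 [ 0.522 -0.018  0.028] board [-0.012 -0.02   0.028]
S 19 [0.583 0.016 0.028] board [0.046 0.018 0.028]
S 19 [ 0.583 -0.03   0.028] board [ 0.048 -0.028  0.028]
D 29 [ 0.583 -0.038  0.028] board [ 0.049 -0.036  0.028]
D 31 [ 0.524 -0.025  0.028] board [-0.011 -0.027  0.028]
D 33 [0.583 0.009 0.028] board [0.047 0.011 0.028]
D 37 [0.538 0.035 0.028] board [0.    0.034 0.028]
```

Coarse poses are done: filler at about (0.471, -0.301, yaw -0.06), board at (0.536, 0.001, -0.06), tray at (0.455, 0.306, 0.02), and scraper near (0.692, 0.005). Tube2's lane is empty. Next I'll write a move planner and travel toward the lever, looking with the wrist camera on the way.

```bash
cat >> h.py <<'E'
def plan(x,y,z,jaw=None,turn=True):
    """world TCP target, jaw (tool y) angle deg -> tool units; jaw direction exact (not mod 180)"""
    s=get_state(); M=R.from_euler('xyz',s['orientation']).as_matrix(); p=np.array(s['position'])
    d=M.T@(np.array([x,y,z])-p)/.2
    cur=np.degrees(np.arctan2(M[1,1],M[0,1])); t=0
    if jaw is not None: t=-((jaw-cur+180)%360-180)/360
    print('from',p.round(4),'jaw %.1f'%cur,'=> dx %.4f dy %.4f dz %.4f turn %.4f  rows>=%.1f'%(*d,t,max(np.linalg.norm(d)*200/41.7,abs(t)*360/7.16)),'F',np.round(s['force'],1),'gap %.4f'%s['finger_gap'],'t %.1f'%s['time'])
def jaw():
    s=get_state(); M=R.from_euler('xyz',s['orientation']).as_matrix(); return np.degrees(np.arctan2(M[1,1],M[0,1]))
E
python3 -c "
from h import *
plan(.30,.53,.33,60)"
```

```text
from [0.1606 0.6296 0.2309] jaw 75.7 => dx -0.7985 dy -0.3107 dz -0.4952 turn 0.0436  rows>=4.7 F [ 0.1 -0.2  0.7] gap 0.0852 t 0.2
```

Call:
arm_command --motion '[{"dx":-0.2,"dy":-0.08,"dz":-0.12,"turn":0.01},{"dx":-0.4,"dy":-0.15,"dz":-0.25,"turn":0.02},{"dx":-0.6,"dy":-0.23,"dz":-0.37,"turn":0.03},{"dx":-0.8,"dy":-0.31,"dz":-0.5,"turn":0.044},{"dx":-0.8,"dy":-0.31,"dz":-0.5,"turn":0.044},{"dx":-0.8,"dy":-0.31,"dz":-0.5,"turn":0.044}]' --claw -1 --newtons 60

```text
time: 0.75
position: [0.3077, 0.5265, 0.3356]
orientation: [3.136, 0.003, 2.606]
force: [1.0, -0.6, 0.9]
finger_gap: 0.0124
```

```bash
python3 -c "
from h import *
plan(.42,.37,.33,45)"
```

```text
from [0.3077 0.5265 0.3356] jaw 59.3 => dx -0.8823 dy -0.3861 dz 0.0281 turn 0.0397  rows>=4.6 F [ 1.  -0.6  0.9] gap 0.0124 t 0.8
```

Call:
arm_command --motion '[{"dx":-0.2,"dy":-0.08,"dz":0.0,"turn":0.01},{"dx":-0.4,"dy":-0.16,"dz":0.0,"turn":0.02},{"dx":-0.6,"dy":-0.25,"dz":0.0,"turn":0.03},{"dx":-0.8,"dy":-0.35,"dz":0.0,"turn":0.04},{"dx":-0.9,"dy":-0.4,"dz":0.0,"turn":0.04},{"dx":-0.9,"dy":-0.4,"dz":0.0,"turn":0.04},{"dx":-0.9,"dy":-0.4,"dz":0.0,"turn":0.04}]'

```text
time: 1.33
position: [0.4231, 0.3636, 0.3359]
orientation: [3.135, 0.001, 2.35]
force: [-1.1, 0.6, 0.3]
finger_gap: 0.0001
```

```bash
python3 -c "
from h import *
shot('wrist','w1.png')
plan(.53,.19,.36,25)"
```

```text
from [0.4217 0.3656 0.3356] jaw 44.8 => dx -1.0044 dy -0.2340 dz -0.1225 turn 0.0551  rows>=5.0 F [-0.5  0.6  0.6] gap 0.0003 t 1.4
```

View pics/w1.png

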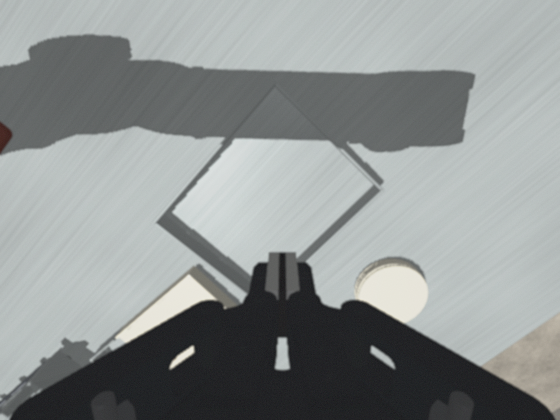

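The wrist view shows the tray, with corners at (275,88), (162,218) and (381,183). I'll cross-check the tray pose from these.

```bash
python3 -c "
from h import *
W=Cam(shot('wrist')); print(W.o)
pt=pickle.load(open('poses.pkl','rb'))[2]
for uv in((275,88),(162,218),(381,183)): print(W.ray(uv,.042)[0].round(4))
for l in((-.108,-.134),(-.108,.134),(.108,.134),(.108,-.134)): P=to(pt,(*l,.042)); print(P.round(4),W.proj(P).round(1))
plan(.53,.19,.36,25)"
```

```text
[0.36565794 0.42009421 0.47790268]
[0.3454 0.4309 0.042 ]
[0.3528 0.1856 0.042 ]
[0.5414 0.4468 0.042 ]
[0.35   0.1692 0.042 ] [[153.6 224.1]]
[0.3438 0.4371 0.042 ] [[277.5  83.4]]
[0.5597 0.4421 0.042 ] [[386.6 194. ]]
[0.5659 0.1742 0.042 ] [[261.4 309.2]]
from [0.4209 0.3666 0.3354] jaw 45.0 => dx -1.0103 dy -0.2372 dz -0.1234 turn 0.0554  rows>=5.0 F [-0.9  0.8 -0.3] gap 0.0000 t 1.4
```

Call:
arm_command --motion '[{"dx":-0.2,"dy":-0.05,"dz":-0.03,"turn":0.01},{"dx":-0.4,"dy":-0.1,"dz":-0.06,"turn":0.02},{"dx":-0.6,"dy":-0.15,"dz":-0.09,"turn":0.03},{"dx":-0.8,"dy":-0.2,"dz":-0.12,"turn":0.04},{"dx":-1.0,"dy":-0.23,"dz":-0.12,"turn":0.055},{"dx":-1.0,"dy":-0.23,"dz":-0.12,"turn":0.055},{"dx":-1.0,"dy":-0.23,"dz":-0.12,"turn":0.055}]'

```text
time: 2.02
position: [0.5303, 0.1917, 0.3592]
orientation: [3.136, -0.001, 2.007]
force: [-0.0, 1.3, -0.2]
finger_gap: -0.0001
```

```bash
python3 -c "
from h import *
shot('wrist','w2.png')
plan(.6,.0,.36,5)"
```

```text
from [0.5294 0.1937 0.359 ] jaw 25.2 => dx -1.0265 dy -0.0933 dz -0.0073 turn 0.0562  rows>=4.9 F [-0.9  1.2 -0.5] gap -0.0000 t 2.1
```

View pics/w2.png

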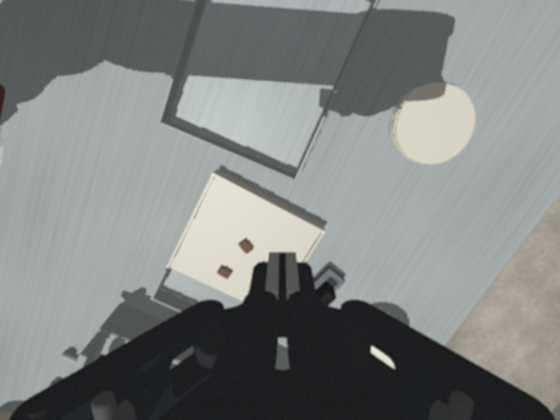

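```bash
python3 -c "
from h import *
d=shot('wrist');W=Cam(d); print(list(d.keys()))
p,pb,pt=pickle.load(open('poses.pkl','rb'))
a=W.ray([(163,122),(296,177)],.042);print(a,np.linalg.norm(a[0]-a[1]))
a=W.ray([(214,172),(325,228)],.031);print(a,np.linalg.norm(a[0]-a[1]))
for l in((-.108,-.134),(.108,-.134)): P=to(pt,(*l,.042)); print(P.round(4),W.proj(P).round(1))
for l in((-.1,.125),(.1,.125)): P=to(pb,(*l,.031)); print(P.round(4),W.proj(P).round(1))
"
```

```text
['img', 'fx', 'fy', 'cx', 'cy', 'origin', 'orientation']
[[0.35394268 0.17382726 0.042     ]
 [0.55864867 0.18255405 0.042     ]] 0.20489191590015948
[[0.44409698 0.13463493 0.031     ]
 [0.63903975 0.12530303 0.031     ]] 0.19516600285265676
[0.35   0.1692 0.042 ] [[159.3 123.8]]
[0.5659 0.1742 0.042 ] [[297.9 184. ]]
[0.4442 0.1321 0.031 ] [[213.4 173.5]]
[0.6437 0.1194 0.031 ] [[325.9 232.2]]
```

```bash
python3 -c "
import cv2
a=cv2.imread('pics/w2.png');cv2.imwrite('pics/w2z.png',cv2.resize(a[90:320,140:360],None,fx=2.6,fy=2.6,interpolation=cv2.INTER_CUBIC))"
```

```text
(no output)
```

View pics/w2z.png

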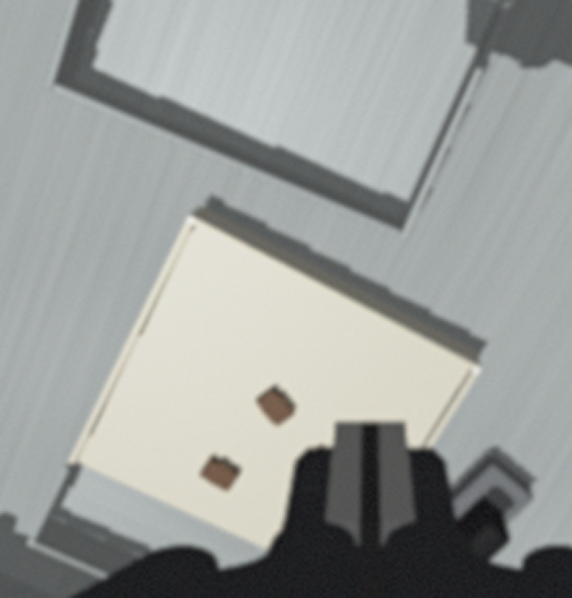

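Board pose agrees to about 1 px. The tray agrees to within about 6 mm, which is enough for now, and I'll check it again when placing. Next is the lever.

Call:
arm_command --motion '[{"dx":-0.2,"dy":-0.02,"dz":0.0,"turn":0.01},{"dx":-0.4,"dy":-0.04,"dz":0.0,"turn":0.02},{"dx":-0.6,"dy":-0.06,"dz":0.0,"turn":0.03},{"dx":-0.8,"dy":-0.08,"dz":0.0,"turn":0.04},{"dx":-1.0,"dy":-0.09,"dz":0.0,"turn":0.055},{"dx":-1.0,"dy":-0.09,"dz":0.0,"turn":0.055},{"dx":-1.0,"dy":-0.09,"dz":0.0,"turn":0.055}]'

```text
time: 2.7
position: [0.5985, 0.0058, 0.358]
orientation: [3.138, -0.003, 1.667]
force: [1.5, 0.8, 0.3]
finger_gap: -0.0001
```

```bash
python3 -c "
from h import *
p,pb,pt=pickle.load(open('poses.pkl','rb'))
print(to(p,(.135,.09,0)))
q=to(p,(.135,.095,.3));plan(*q,-3.5)"
```

```text
[ 0.61085901 -0.21910723  0.        ]
from [0.5985 0.0058 0.358 ] jaw 5.5 => dx -1.1013 dy -0.0430 dz 0.2867 turn 0.0250  rows>=5.5 F [1.5 0.8 0.3] gap -0.0001 t 2.7
```

Call:
arm_command --motion '[{"dx":-0.2,"dy":0.0,"dz":0.05,"turn":0.005},{"dx":-0.4,"dy":-0.02,"dz":0.1,"turn":0.01},{"dx":-0.6,"dy":-0.03,"dz":0.15,"turn":0.015},{"dx":-0.8,"dy":-0.04,"dz":0.2,"turn":0.02},{"dx":-1.0,"dy":-0.04,"dz":0.25,"turn":0.025},{"dx":-1.0,"dy":-0.04,"dz":0.28,"turn":0.025},{"dx":-1.0,"dy":-0.04,"dz":0.28,"turn":0.025},{"dx":-1.0,"dy":-0.04,"dz":0.28,"turn":0.025}]'

```text
time: 3.37
position: [0.6105, -0.1908, 0.3006]
orientation: [3.14, -0.005, 1.514]
force: [0.3, 0.6, -0.3]
finger_gap: 0.0003
```

```bash
python3 -c "
from h import *
p,pb,pt=pickle.load(open('poses.pkl','rb'))
shot('side','s1.png');shot('wrist','w3.png');shot('scene','c3.png')
q=to(p,(.135,.09,.2));plan(*q,-3.5)"
```

```text
from [ 0.6108 -0.191   0.3018] jaw -3.2 => dx -0.1424 dy 0.0065 dz 0.5082 turn 0.0007  rows>=2.5 F [-0.1 -0.1 -0.7] gap -0.0002 t 3.5
```

View pics/s1.png

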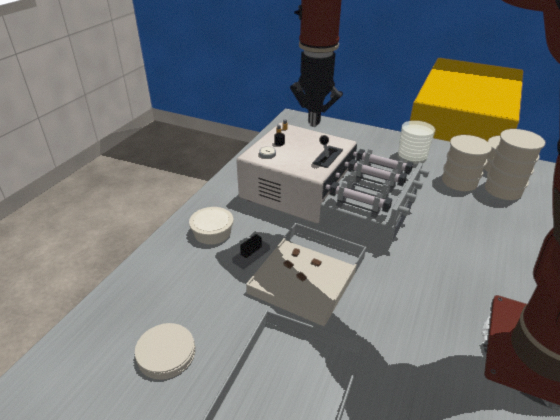

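View pics/w3.png

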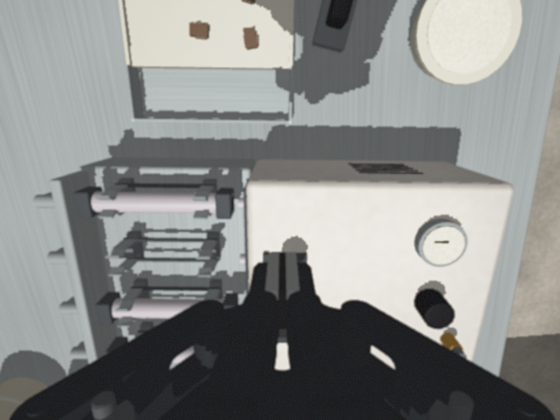

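The side view shows the closed fingers above and to the +y side of the knob (knob at (324,140)). The wrist view shows the gripper in line with the lever. I'll descend beside the knob.

Call:
arm_command --motion '[{"dx":0.0,"dz":0.1},{"dx":0.0,"dz":0.22},{"dx":0.0,"dz":0.36},{"dx":0.0,"dz":0.46},{"dx":0.0,"dz":0.5},{"dx":0.0,"dz":0.5}]'

```text
schema error: expected keys dx, dy, dz, turn
```

```bash
python3 -c "
from h import *
p,pb,pt=pickle.load(open('poses.pkl','rb'))
a=shot('side','s2.png')['img']; cv2.imwrite('pics/s2.png',cv2.resize(a[60:240,220:440,::-1],None,fx=3,fy=3))
q=to(p,(.135,.0,.202));plan(*q,-3.5)"
```

```text
from [ 0.6107 -0.1915  0.3019] jaw -3.3 => dx -0.5898 dy 0.0051 dz 0.4970 turn 0.0006  rows>=3.7 F [0.1 0.2 0.2] gap 0.0003 t 3.6
```

View pics/s2.png

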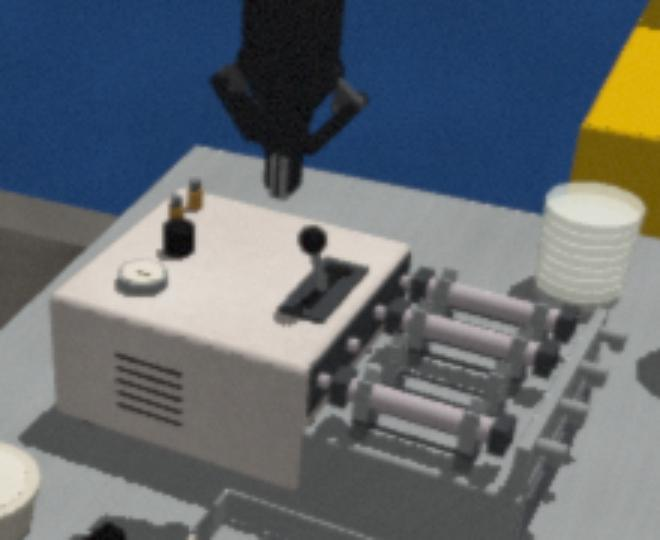

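Call:
arm_command --motion '[{"dx":0.0,"dy":0.0,"dz":0.1,"turn":0},{"dx":0.0,"dy":0.0,"dz":0.25,"turn":0},{"dx":0.0,"dy":0.0,"dz":0.4,"turn":0},{"dx":0.0,"dy":0.0,"dz":0.49,"turn":0},{"dx":0.0,"dy":0.0,"dz":0.49,"turn":0},{"dx":0.0,"dy":0.0,"dz":0.49,"turn":0}]'

```text
time: 4.07
position: [0.6111, -0.19, 0.204]
orientation: [3.139, -0.004, 1.515]
force: [-0.1, 0.5, 0.1]
finger_gap: -0.0002
```

```bash
python3 -c "
from h import *
p,pb,pt=pickle.load(open('poses.pkl','rb'))
a=shot('side','s2.png')['img']; cv2.imwrite('pics/s2.png',cv2.resize(a[60:240,220:440,::-1],None,fx=3,fy=3))
q=to(p,(.135,.0,.202));plan(*q,-3.5)"
```

```text
from [ 0.6117 -0.1906  0.2053] jaw -3.2 => dx -0.5925 dy 0.0012 dz 0.0140 turn 0.0008  rows>=2.8 F [-0.  -0.4  0.2] gap -0.0000 t 4.1
```

View pics/s2.png

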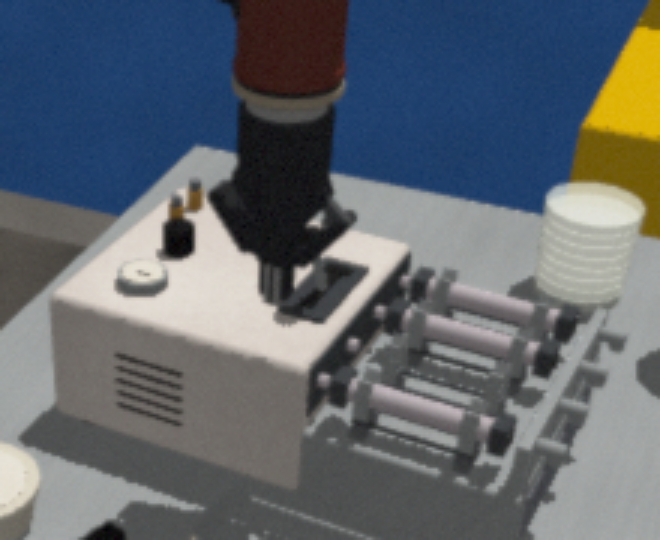

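Call:
arm_command --motion '[{"dx":-0.12,"dy":0.0,"dz":0.01,"turn":0},{"dx":-0.22,"dy":0.0,"dz":0.01,"turn":0},{"dx":-0.28,"dy":0.0,"dz":0.01,"turn":0},{"dx":-0.34,"dy":0.0,"dz":0.01,"turn":0},{"dx":-0.4,"dy":0.0,"dz":0.01,"turn":0},{"dx":-0.46,"dy":0.0,"dz":0.01,"turn":0},{"dx":-0.52,"dy":0.0,"dz":0.01,"turn":0},{"dx":-0.57,"dy":0.0,"dz":0.01,"turn":0},{"dx":-0.62,"dy":0.0,"dz":0.01,"turn":0},{"dx":-0.62,"dy":0.0,"dz":0.01,"turn":0}]'

```text
time: 4.95
position: [0.6039, -0.3173, 0.2033]
orientation: [3.136, -0.002, 1.512]
force: [-1.1, 0.4, -0.2]
finger_gap: 0.0
```

```bash
python3 -c "
from h import *
p,pb,pt=pickle.load(open('poses.pkl','rb'))
a=shot('side','s3.png')['img']; cv2.imwrite('pics/s3.png',cv2.resize(a[60:240,220:440,::-1],None,fx=3,fy=3))
q=to(p,(.135,.04,.3));plan(*q,-3.5)"
```

```text
from [ 0.6042 -0.3161  0.2031] jaw -3.4 => dx 0.2376 dy 0.0067 dz -0.4839 turn 0.0004  rows>=2.6 F [0.2 0.6 0.2] gap 0.0001 t 5.0
```

View pics/s3.png

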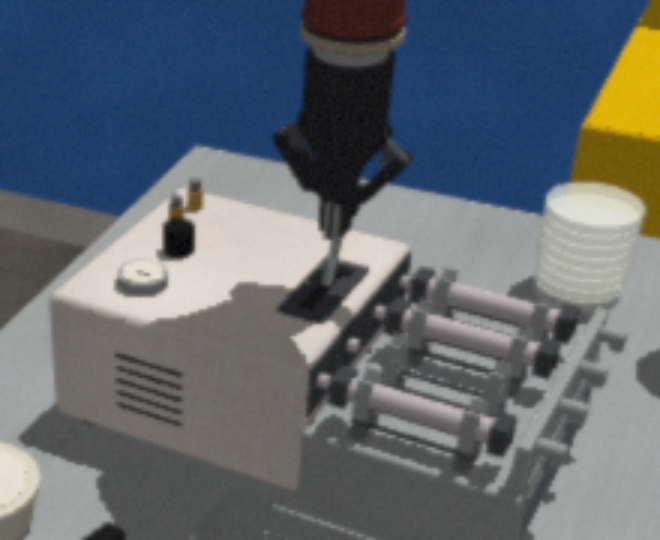

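The bar is visible at (335,260) but the knob is hidden. I'll back off straight to +y, raise and look.

Call:
arm_command --motion '[{"dx":0.1,"dy":0.0,"dz":0.0,"turn":0},{"dx":0.22,"dy":0.0,"dz":0.0,"turn":0},{"dx":0.3,"dy":0.0,"dz":-0.1,"turn":0},{"dx":0.3,"dy":0.0,"dz":-0.3,"turn":0},{"dx":0.3,"dy":0.0,"dz":-0.5,"turn":0},{"dx":0.3,"dy":0.0,"dz":-0.5,"turn":0}]'

```text
time: 5.5
position: [0.6093, -0.2571, 0.3116]
orientation: [3.127, -0.0, 1.513]
force: [0.4, -2.0, 0.8]
finger_gap: 0.0001
```

```bash
python3 -c "
from h import *
p,pb,pt=pickle.load(open('poses.pkl','rb'))
a=shot('side')['img']; cv2.imwrite('pics/s4.png',cv2.resize(a[60:240,220:440,::-1],None,fx=3,fy=3))
q=to(p,(.135,.04,.3));plan(*q,-3.5)"
```

```text
from [ 0.6086 -0.257   0.3081] jaw -3.3 => dx -0.0604 dy -0.0013 dz 0.0403 turn 0.0005  rows>=0.3 F [-1.6 -0.4 -0.4] gap 0.0001 t 5.5
```

View pics/s4.png

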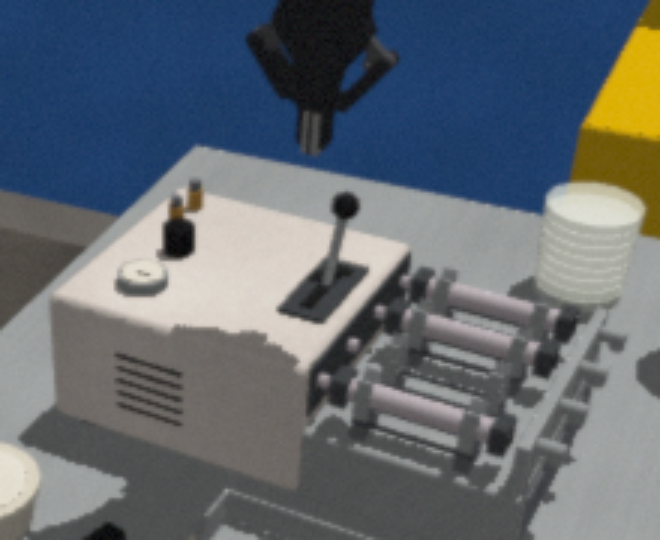

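The lever now leans to -y (FLOAT), and all three tubes are still in their clips. Next I'll go above the tube1 lane with the jaws turned across it.

```bash
python3 -c "
from h import *
S,D=pickle.load(open('cams.pkl','rb'))
p,pb,pt=pickle.load(open('poses.pkl','rb'))
print(D.proj(to(p,(.135,-.037,.2215))))
q=to(p,(0,.099,.27));plan(*q,-93.5)"
```

```text
[[334.54021215 128.67986025]]
from [ 0.6086 -0.257   0.3081] jaw -3.3 => dx 0.2369 dy -0.6769 dz 0.1826 turn 0.2505  rows>=12.6 F [-1.6 -0.4 -0.4] gap 0.0001 t 5.5
```

Call:
arm_command --motion '[{"dx":0.02,"dy":-0.06,"dz":0.0,"turn":0.02},{"dx":0.04,"dy":-0.12,"dz":0.0,"turn":0.04},{"dx":0.06,"dy":-0.18,"dz":0.0,"turn":0.06},{"dx":0.08,"dy":-0.24,"dz":0.0,"turn":0.08},{"dx":0.1,"dy":-0.32,"dz":0.0,"turn":0.1},{"dx":0.12,"dy":-0.4,"dz":0.03,"turn":0.12},{"dx":0.15,"dy":-0.48,"dz":0.06,"turn":0.14},{"dx":0.18,"dy":-0.55,"dz":0.1,"turn":0.16},{"dx":0.2,"dy":-0.61,"dz":0.13,"turn":0.18},{"dx":0.22,"dy":-0.66,"dz":0.16,"turn":0.2},{"dx":0.237,"dy":-0.677,"dz":0.18,"turn":0.22},{"dx":0.237,"dy":-0.677,"dz":0.18,"turn":0.24}]' --claw 0.15

```text
time: 6.55
position: [0.4754, -0.2003, 0.2692]
orientation: [-3.139, -0.011, 0.008]
force: [0.7, 0.6, 0.4]
finger_gap: 0.0491
```

Call:
arm_command --motion '[{"dx":0,"dy":0,"dz":0.0,"turn":0.01},{"dx":0,"dy":0,"dz":0.0,"turn":0.01},{"dx":0,"dy":0,"dz":0.0,"turn":0.01}]'

```text
time: 6.8
position: [0.4752, -0.1999, 0.2688]
orientation: [-3.138, -0.01, -0.052]
force: [0.1, -0.4, -0.0]
finger_gap: 0.0489
```

```bash
python3 -c "
from h import *
p,pb,pt=pickle.load(open('poses.pkl','rb'))
d=shot('wrist','w4.png');W=Cam(d)
for l in(.099,-.033,-.099): print(W.proj(to(p,(0,l,.123))),W.proj(to(p,(-.08,l,.123))),W.proj(to(p,(.08,l,.123))))
q=to(p,(0,.099,.27));plan(*q,-93.5)"
```

```text
[[283.67330105 192.08364113]] [[282.8476657  267.57269599]] [[284.64257813 103.46121289]]
[[422.60312255 193.39472003]] [[411.48151983 268.79772175]] [[435.6599647  104.87104985]]
[[492.0845951  194.05041577]] [[475.81264483 269.41036984]] [[511.18822719 105.57615101]]
from [ 0.4753 -0.2001  0.2689] jaw -93.0 => dx 0.0073 dy 0.0083 dz -0.0053 turn 0.0014  rows>=0.1 F [0.2 0.1 0.4] gap 0.0488 t 6.8
```

View pics/w4.png

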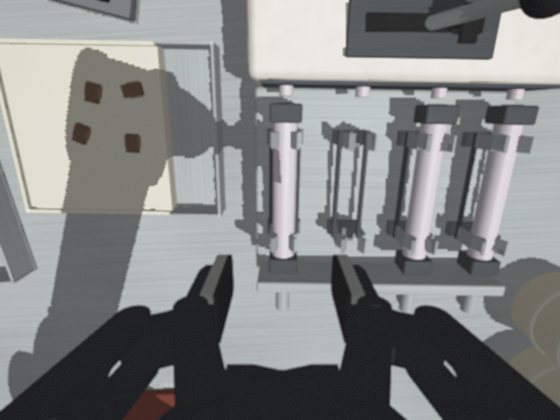

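Tube predictions match the wrist view: tube1's axis runs from (283,268) to (285,103), and tubes 3 and 4 lie as predicted. I'll descend on tube1.

Call:
arm_command --motion '[{"dx":0.007,"dy":0.008,"dz":0.12,"turn":0.0014},{"dx":0.007,"dy":0.008,"dz":0.28,"turn":0.0014},{"dx":0.007,"dy":0.008,"dz":0.45,"turn":0.0014},{"dx":0.007,"dy":0.008,"dz":0.6,"turn":0.0014},{"dx":0.007,"dy":0.008,"dz":0.7,"turn":0.0014},{"dx":0.007,"dy":0.008,"dz":0.77,"turn":0.0014},{"dx":0.007,"dy":0.008,"dz":0.81,"turn":0.0014},{"dx":0.007,"dy":0.008,"dz":0.81,"turn":0.0014},{"dx":0.007,"dy":0.008,"dz":0.81,"turn":0.0014}]'

```text
time: 7.6
position: [0.4784, -0.2017, 0.1073]
orientation: [-3.139, -0.01, -0.06]
force: [-0.6, -0.4, 1.0]
finger_gap: 0.0493
```

Call:
arm_command --motion '[{"dx":0,"dy":0,"dz":0.0,"turn":0},{"dx":0,"dy":0,"dz":0.0,"turn":0},{"dx":0,"dy":0,"dz":0.0,"turn":0},{"dx":0,"dy":0,"dz":0.0,"turn":0},{"dx":0,"dy":0,"dz":0.0,"turn":0}]' --claw -1 --newtons 80

```text
time: 8.02
position: [0.4792, -0.202, 0.1086]
orientation: [-3.139, -0.012, -0.06]
force: [-1.2, 0.6, 6.2]
finger_gap: 0.0198
```

Call:
arm_command --motion '[{"dx":0,"dy":0,"dz":-0.02,"turn":0},{"dx":0,"dy":0,"dz":-0.04,"turn":0},{"dx":0,"dy":0,"dz":-0.06,"turn":0},{"dx":0,"dy":0,"dz":-0.09,"turn":0},{"dx":0,"dy":0,"dz":-0.13,"turn":0},{"dx":0,"dy":0,"dz":-0.2,"turn":0},{"dx":0,"dy":0,"dz":-0.3,"turn":0},{"dx":0,"dy":0,"dz":-0.42,"turn":0},{"dx":0,"dy":0,"dz":-0.5,"turn":0},{"dx":0,"dy":0,"dz":-0.5,"turn":0},{"dx":0,"dy":0,"dz":-0.5,"turn":0}]'

```text
time: 8.93
position: [0.479, -0.2025, 0.2101]
orientation: [-3.138, -0.015, -0.06]
force: [0.2, 0.3, -2.8]
finger_gap: 0.0194
```

```bash
python3 -c "
from h import *
p,pb,pt=pickle.load(open('poses.pkl','rb'))
shot('wrist','w5.png')
q=to(pt,(0,-.085,.21));print(q,np.degrees(pt[2]));plan(*q,-88.7);plan(.5,0,.21,-91)"
```

```text
[0.45681683 0.22067676 0.21      ] 1.3277063506971545
from [ 0.4783 -0.2023  0.209 ] jaw -93.4 => dx -0.2340 dy -2.1045 dz -0.0011 turn -0.0131  rows>=10.2 F [ 0.8 -0.5 -1.5] gap 0.0195 t 9.0
from [ 0.4783 -0.2023  0.209 ] jaw -93.4 => dx 0.0476 dy -1.0160 dz -0.0010 turn -0.0068  rows>=4.9 F [ 0.8 -0.5 -1.5] gap 0.0195 t 9.0
```

View pics/w5.png

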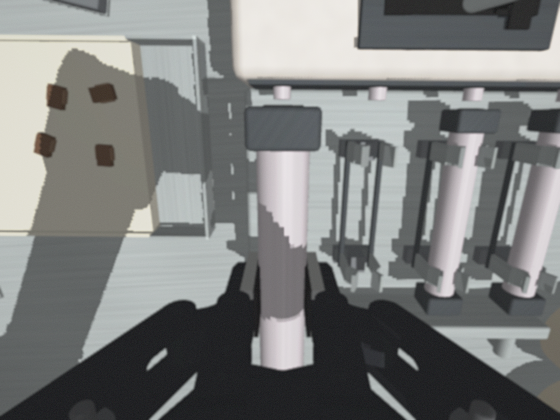

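Tube1 is held straight in the jaws, with its cap at (283,130). I'll carry it to the tray's -y side.

Call:
arm_command --motion '[{"dx":0.01,"dy":-0.08,"dz":0.0,"turn":0},{"dx":0.02,"dy":-0.22,"dz":0.0,"turn":0},{"dx":0.03,"dy":-0.38,"dz":0.0,"turn":0},{"dx":0.04,"dy":-0.55,"dz":0.0,"turn":0},{"dx":0.05,"dy":-0.72,"dz":0.0,"turn":-0.005},{"dx":0.05,"dy":-0.88,"dz":0.0,"turn":-0.007},{"dx":0.05,"dy":-1.0,"dz":0.0,"turn":-0.007}]'

```text
time: 9.57
position: [0.4997, -0.0002, 0.2089]
orientation: [-3.139, -0.012, -0.013]
force: [-0.4, 0.4, -1.4]
finger_gap: 0.0194
```

```bash
python3 -c "
from h import *
p,pb,pt=pickle.load(open('poses.pkl','rb'))
q=to(pt,(0,-.085,.15));plan(*q,-88.7)"
```

```text
from [ 4.997e-01 -2.000e-04  2.089e-01] jaw -90.7 => dx -0.2323 dy -1.1008 dz 0.2947 turn -0.0057  rows>=5.6 F [-0.4  0.4 -1.4] gap 0.0194 t 9.6
```

Call:
arm_command --motion '[{"dx":-0.04,"dy":-0.16,"dz":0.0,"turn":0},{"dx":-0.08,"dy":-0.34,"dz":0.0,"turn":0},{"dx":-0.12,"dy":-0.52,"dz":0.0,"turn":-0.003},{"dx":-0.17,"dy":-0.7,"dz":0.0,"turn":-0.006},{"dx":-0.21,"dy":-0.86,"dz":0.0,"turn":-0.006},{"dx":-0.23,"dy":-1.0,"dz":0.0,"turn":-0.006},{"dx":-0.23,"dy":-1.0,"dz":0.0,"turn":-0.006}]'

```text
time: 10.15
position: [0.4539, 0.2065, 0.2076]
orientation: [-3.139, -0.01, 0.033]
force: [-0.2, 0.3, -1.8]
finger_gap: 0.0196
```

```bash
python3 -c "
from h import *
p,pb,pt=pickle.load(open('poses.pkl','rb'))
d=shot('wrist','w6.png');W=Cam(d)
for l in((-.108,-.134),(-.108,.134),(.108,.134),(.108,-.134)): P=to(pt,(*l,.042)); print(P.round(4),W.proj(P).round(1))
q=to(pt,(0,-.085,.1));plan(*q,-88.7)"
```

```text
[0.35   0.1692 0.042 ] [[312.2 280.6]]
[0.3438 0.4371 0.042 ] [[ 71.  278.4]]
[0.5597 0.4421 0.042 ] [[25.4 66.9]]
[0.5659 0.1742 0.042 ] [[321.2  69.8]]
from [0.4549 0.2032 0.2076] jaw -88.3 => dx 0.0065 dy -0.0865 dz 0.5384 turn 0.0012  rows>=2.6 F [ 0.6 -1.  -1.4] gap 0.0192 t 10.2
```

View pics/w6.png

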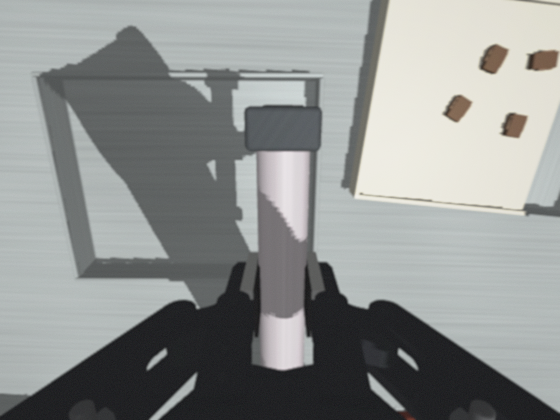

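The tray's inner rim corners are at (322,76), (37,75) and (78,278), which matches the estimate to about 5 mm. I'll lower tube1 in.

Call:
arm_command --motion '[{"dx":0.0,"dy":-0.04,"dz":0.15,"turn":0},{"dx":0.0,"dy":-0.08,"dz":0.32,"turn":0},{"dx":0.0,"dy":-0.08,"dz":0.5,"turn":0},{"dx":0.0,"dy":-0.08,"dz":0.65,"turn":0},{"dx":0.0,"dy":-0.08,"dz":0.76,"turn":0},{"dx":0.0,"dy":-0.08,"dz":0.84,"turn":0},{"dx":0.0,"dy":-0.08,"dz":0.9,"turn":0},{"dx":0.0,"dy":-0.08,"dz":0.94,"turn":0},{"dx":0.0,"dy":-0.08,"dz":0.97,"turn":0},{"dx":0.0,"dy":-0.08,"dz":0.97,"turn":0},{"dx":0.0,"dy":-0.08,"dz":0.97,"turn":0}]'

```text
time: 11.12
position: [0.4569, 0.2194, 0.014]
orientation: [-3.141, -0.011, 0.03]
force: [0.7, -0.1, -1.2]
finger_gap: 0.0191
```

```bash
python3 -c "
from h import *
p,pb,pt=pickle.load(open('poses.pkl','rb'))
q=to(pt,(0,-.085,.01));plan(*q,-88.7)"
```

```text
from [0.4569 0.2194 0.014 ] jaw -88.3 => dx -0.0002 dy -0.0065 dz 0.0202 turn 0.0012  rows>=0.1 F [ 0.7 -0.1 -1.2] gap 0.0191 t 11.1
```

Call:
arm_command --motion '[{"dx":0,"dy":0,"dz":0.015,"turn":0},{"dx":0,"dy":0,"dz":0.015,"turn":0}]'

```text
time: 11.28
position: [0.4573, 0.2197, 0.0115]
orientation: [-3.14, -0.012, 0.03]
force: [-0.8, 0.2, -2.1]
finger_gap: 0.0194
```

Call:
arm_command --motion '[{"dx":0,"dy":0,"dz":0.0,"turn":0},{"dx":0,"dy":0,"dz":0.0,"turn":0},{"dx":0,"dy":0,"dz":0.0,"turn":0},{"dx":0,"dy":0,"dz":0.0,"turn":0}]' --claw -0.1

```text
time: 11.62
position: [0.4575, 0.2199, 0.0118]
orientation: [-3.139, -0.012, 0.03]
force: [-0.0, -0.0, -0.4]
finger_gap: 0.0383
```

Call:
arm_command --motion '[{"dx":0,"dy":0,"dz":-0.1,"turn":0},{"dx":0,"dy":0,"dz":-0.25,"turn":0},{"dx":0,"dy":0,"dz":-0.45,"turn":0},{"dx":0,"dy":0,"dz":-0.65,"turn":0},{"dx":0,"dy":0,"dz":-0.85,"turn":0},{"dx":0,"dy":0,"dz":-1.0,"turn":0},{"dx":0,"dy":0,"dz":-1.0,"turn":0}]'

```text
time: 12.2
position: [0.4577, 0.2207, 0.2183]
orientation: [-3.133, -0.02, 0.03]
force: [0.7, -0.2, -0.1]
finger_gap: 0.0382
```

```bash
python3 -c "
from h import *
p,pb,pt=pickle.load(open('poses.pkl','rb'))
shot('wrist','w7.png')
plan(.5,.03,.23,-91)
print(to(p,(0,-.033,.27)),to(p,(0,-.099,.27)))"
```

```text
from [0.4567 0.2203 0.2153] jaw -88.3 => dx 0.1892 dy 0.9571 dz -0.0769 turn 0.0076  rows>=4.7 F [-0.7  0.3 -0.1] gap 0.0380 t 12.2
[ 0.4685457  -0.33356648  0.27      ] [ 0.46448419 -0.39944139  0.27      ]
```

View pics/w7.png

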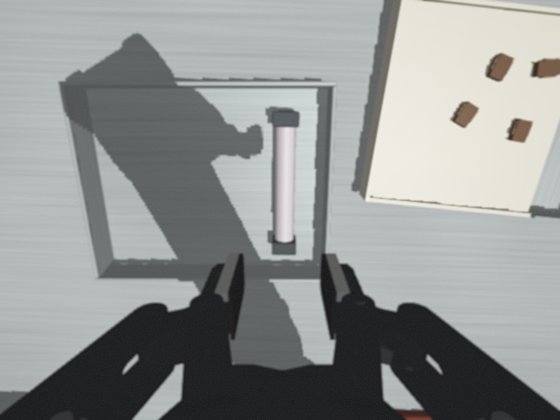

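Tube1 lies flat in the tray at (285,180), clear of the wall. Next is tube3.

Call:
arm_command --motion '[{"dx":0.04,"dy":0.18,"dz":-0.1,"turn":0},{"dx":0.08,"dy":0.38,"dz":-0.15,"turn":0},{"dx":0.12,"dy":0.58,"dz":-0.2,"turn":0.003},{"dx":0.16,"dy":0.78,"dz":-0.25,"turn":0.006},{"dx":0.2,"dy":1.0,"dz":-0.27,"turn":0.008},{"dx":0.2,"dy":1.0,"dz":-0.27,"turn":0.008}]' --claw 0.15

```text
time: 12.75
position: [0.5026, 0.0132, 0.2691]
orientation: [-3.134, -0.018, -0.03]
force: [-0.1, -0.0, 0.0]
finger_gap: 0.0489
```

Call:
arm_command --motion '[{"dx":0.0,"dy":0.2,"dz":0,"turn":0},{"dx":0.0,"dy":0.4,"dz":0,"turn":0},{"dx":0.0,"dy":0.6,"dz":0,"turn":0.003},{"dx":-0.02,"dy":0.8,"dz":0,"turn":0.006},{"dx":-0.03,"dy":1.0,"dz":0,"turn":0.006},{"dx":-0.03,"dy":1.0,"dz":0,"turn":0.006}]'

```text
time: 13.25
position: [0.488, -0.195, 0.2673]
orientation: [-3.136, -0.018, -0.077]
force: [-0.9, -1.5, 0.2]
finger_gap: 0.049
```

```bash
python3 -c "
from h import *
p,pb,pt=pickle.load(open('poses.pkl','rb'))
plan(*to(p,(0,-.033,.23)),-93.5)"
```

```text
from [ 0.488  -0.195   0.2673] jaw -94.4 => dx -0.0465 dy 0.6994 dz 0.1819 turn -0.0026  rows>=3.5 F [-0.9 -1.5  0.2] gap 0.0490 t 13.2
```

Call:
arm_command --motion '[{"dx":-0.01,"dy":0.18,"dz":0,"turn":0},{"dx":-0.02,"dy":0.36,"dz":0,"turn":0},{"dx":-0.03,"dy":0.54,"dz":0,"turn":-0.002},{"dx":-0.045,"dy":0.67,"dz":0,"turn":-0.003},{"dx":-0.047,"dy":0.7,"dz":0,"turn":-0.003},{"dx":-0.047,"dy":0.7,"dz":0,"turn":-0.003},{"dx":-0.047,"dy":0.7,"dz":0,"turn":-0.003},{"dx":-0.047,"dy":0.7,"dz":0,"turn":-0.003}]'

```text
time: 13.92
position: [0.4685, -0.3321, 0.2659]
orientation: [-3.136, -0.018, -0.057]
force: [0.5, 0.3, 0.4]
finger_gap: 0.0487
```

```bash
python3 -c "
from h import *
p,pb,pt=pickle.load(open('poses.pkl','rb'))
d=shot('wrist','w8.png');W=Cam(d)
for l in(-.033,-.099): print(W.proj(to(p,(0,l,.123))),W.proj(to(p,(-.08,l,.123))),W.proj(to(p,(.08,l,.123))))
plan(*to(p,(0.0,-.033,.107)),-93.5)"
```

```text
[[283.64119131 195.42164911]] [[283.16395904 271.4460523 ]] [[284.19987717 106.42146762]]
[[353.64915723 195.82661308]] [[348.06371618 271.88691883]] [[360.18887737 106.77131576]]
from [ 0.4686 -0.332   0.266 ] jaw -93.2 => dx -0.0143 dy 0.0128 dz 0.7949 turn 0.0008  rows>=3.8 F [-0.3  1.6  1.2] gap 0.0489 t 14.0
```

View pics/w8.png

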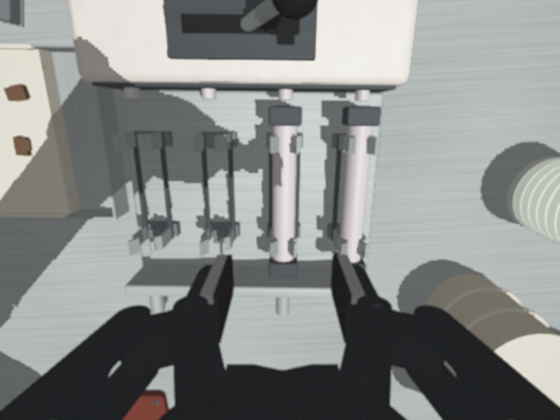

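Tube3 lies as predicted, with its axis from (283,271) to (284,106). I'll descend.

Call:
arm_command --motion '[{"dx":-0.014,"dy":0.013,"dz":0.12,"turn":0},{"dx":-0.014,"dy":0.013,"dz":0.28,"turn":0},{"dx":-0.014,"dy":0.013,"dz":0.45,"turn":0},{"dx":-0.014,"dy":0.013,"dz":0.6,"turn":0},{"dx":-0.014,"dy":0.013,"dz":0.7,"turn":0},{"dx":-0.014,"dy":0.013,"dz":0.76,"turn":0},{"dx":-0.014,"dy":0.013,"dz":0.795,"turn":0},{"dx":-0.014,"dy":0.013,"dz":0.795,"turn":0},{"dx":-0.014,"dy":0.013,"dz":0.795,"turn":0}]'

```text
time: 14.72
position: [0.4693, -0.3336, 0.108]
orientation: [-3.136, -0.019, -0.055]
force: [-1.0, -0.6, 0.4]
finger_gap: 0.0493
```

Call:
arm_command --motion '[{"dx":0,"dy":0,"dz":0.0,"turn":0},{"dx":0,"dy":0,"dz":0.0,"turn":0},{"dx":0,"dy":0,"dz":0.0,"turn":0},{"dx":0,"dy":0,"dz":0.0,"turn":0},{"dx":0,"dy":0,"dz":0.0,"turn":0}]' --claw -1 --newtons 80

```text
time: 15.13
position: [0.4701, -0.3341, 0.1095]
orientation: [-3.136, -0.021, -0.056]
force: [-1.5, 1.4, 8.3]
finger_gap: 0.0193
```

Call:
arm_command --motion '[{"dx":0,"dy":0,"dz":-0.02,"turn":0},{"dx":0,"dy":0,"dz":-0.04,"turn":0},{"dx":0,"dy":0,"dz":-0.06,"turn":0},{"dx":0,"dy":0,"dz":-0.09,"turn":0},{"dx":0,"dy":0,"dz":-0.13,"turn":0},{"dx":0,"dy":0,"dz":-0.2,"turn":0},{"dx":0,"dy":0,"dz":-0.3,"turn":0},{"dx":0,"dy":0,"dz":-0.42,"turn":0},{"dx":0,"dy":0,"dz":-0.5,"turn":0},{"dx":0,"dy":0,"dz":-0.5,"turn":0},{"dx":0,"dy":0,"dz":-0.5,"turn":0}]'

```text
time: 16.05
position: [0.4686, -0.3353, 0.2113]
orientation: [-3.137, -0.024, -0.056]
force: [0.0, 0.5, -2.6]
finger_gap: 0.0194
```

```bash
python3 -c "
from h import *
p,pb,pt=pickle.load(open('poses.pkl','rb'))
shot('wrist','w9.png')
plan(.49,-.135,.21,-92)"
```

```text
from [ 0.4682 -0.3347  0.2102] jaw -93.2 => dx 0.0535 dy -1.0030 dz 0.0072 turn -0.0033  rows>=4.8 F [-0.2 -0.1 -2.2] gap 0.0193 t 16.1
```

View pics/w9.png

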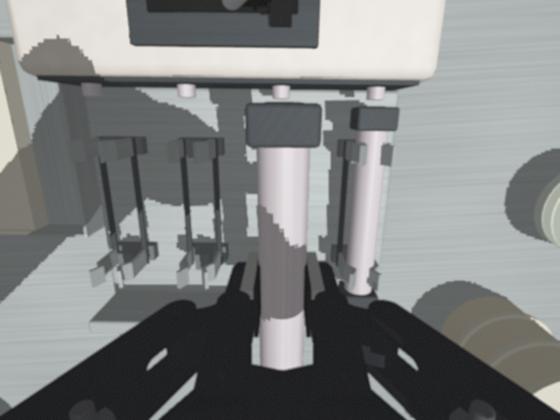

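Tube3 is held well. I'll carry it over.

Call:
arm_command --motion '[{"dx":0.01,"dy":-0.1,"dz":0.0,"turn":0},{"dx":0.02,"dy":-0.28,"dz":0.0,"turn":0},{"dx":0.03,"dy":-0.46,"dz":0.0,"turn":0},{"dx":0.04,"dy":-0.64,"dz":0.0,"turn":0},{"dx":0.05,"dy":-0.82,"dz":0.0,"turn":-0.003},{"dx":0.05,"dy":-1.0,"dz":0.0,"turn":-0.003}]'

```text
time: 16.6
position: [0.4889, -0.1338, 0.2108]
orientation: [-3.137, -0.022, -0.035]
force: [0.4, 0.7, -2.5]
finger_gap: 0.0196
```

Call:
arm_command --motion '[{"dx":0.01,"dy":-0.18,"dz":0.0,"turn":0},{"dx":0.02,"dy":-0.36,"dz":0.0,"turn":0},{"dx":0.02,"dy":-0.54,"dz":0.0,"turn":0},{"dx":0.02,"dy":-0.72,"dz":0.0,"turn":-0.003},{"dx":0.02,"dy":-0.88,"dz":0.0,"turn":-0.006},{"dx":0.02,"dy":-1.0,"dz":0.0,"turn":-0.006}]'

```text
time: 17.1
position: [0.4991, 0.0691, 0.2111]
orientation: [-3.138, -0.021, 0.006]
force: [-0.0, 0.6, -1.1]
finger_gap: 0.0193
```

```bash
python3 -c "
from h import *
p,pb,pt=pickle.load(open('poses.pkl','rb'))
plan(*to(pt,(0,-.035,.21)),-88.7)"
```

```text
from [0.4991 0.0691 0.2111] jaw -89.6 => dx -0.2113 dy -1.0091 dz 0.0047 turn -0.0026  rows>=4.9 F [-0.   0.6 -1.1] gap 0.0193 t 17.1
```

Call:
arm_command --motion '[{"dx":-0.04,"dy":-0.18,"dz":0.0,"turn":0},{"dx":-0.08,"dy":-0.36,"dz":0.0,"turn":0},{"dx":-0.12,"dy":-0.54,"dz":0.0,"turn":0},{"dx":-0.16,"dy":-0.72,"dz":0.0,"turn":-0.003},{"dx":-0.2,"dy":-0.88,"dz":0.0,"turn":-0.003},{"dx":-0.21,"dy":-1.0,"dz":0.0,"turn":-0.003},{"dx":-0.21,"dy":-1.0,"dz":0.0,"turn":-0.003},{"dx":-0.21,"dy":-1.0,"dz":0.0,"turn":-0.003}]'

```text
time: 17.77
position: [0.455, 0.2698, 0.2099]
orientation: [-3.14, -0.02, 0.028]
force: [-0.4, -1.4, -1.9]
finger_gap: 0.0193
```

```bash
python3 -c "
from h import *
p,pb,pt=pickle.load(open('poses.pkl','rb'))
shot('wrist','w10.png')
plan(*to(pt,(0,-.035,.012)),-88.7)"
```

```text
from [0.4556 0.2683 0.2101] jaw -88.5 => dx -0.0198 dy -0.0101 dz 0.9904 turn 0.0004  rows>=4.8 F [ 0.1 -0.2 -1.9] gap 0.0193 t 17.8
```

View pics/w10.png

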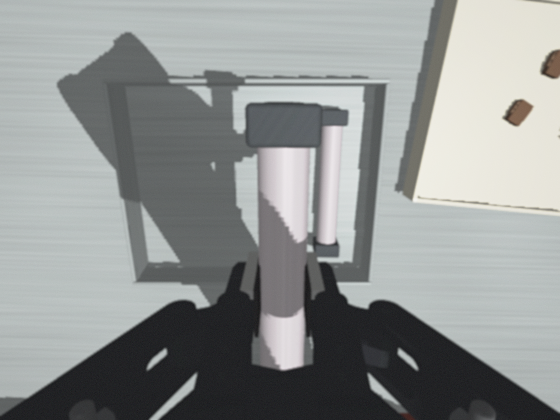

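Tube1 is at (328,185), and the new slot beside it is free. I'll lower tube3 and release.

Call:
arm_command --motion '[{"dx":-0.01,"dy":-0.01,"dz":0.15,"turn":0},{"dx":-0.02,"dy":-0.01,"dz":0.32,"turn":0},{"dx":-0.02,"dy":-0.01,"dz":0.5,"turn":0},{"dx":-0.02,"dy":-0.01,"dz":0.65,"turn":0},{"dx":-0.02,"dy":-0.01,"dz":0.77,"turn":0},{"dx":-0.02,"dy":-0.01,"dz":0.86,"turn":0},{"dx":-0.02,"dy":-0.01,"dz":0.92,"turn":0},{"dx":-0.02,"dy":-0.01,"dz":0.96,"turn":0},{"dx":-0.02,"dy":-0.01,"dz":0.985,"turn":0},{"dx":-0.02,"dy":-0.01,"dz":0.985,"turn":0},{"dx":-0.02,"dy":-0.01,"dz":0.985,"turn":0},{"dx":-0.02,"dy":-0.01,"dz":0.985,"turn":0}]'

```text
time: 18.82
position: [0.4562, 0.2711, 0.0141]
orientation: [-3.139, -0.022, 0.025]
force: [0.0, -0.2, -1.0]
finger_gap: 0.0196
```

Call:
arm_command --motion '[{"dx":0,"dy":0,"dz":0.0,"turn":0},{"dx":0,"dy":0,"dz":0.0,"turn":0},{"dx":0,"dy":0,"dz":0.0,"turn":0},{"dx":0,"dy":0,"dz":0.0,"turn":0}]' --claw -0.15

```text
time: 19.15
position: [0.4564, 0.2713, 0.0145]
orientation: [-3.138, -0.022, 0.026]
force: [-0.2, -0.9, -0.2]
finger_gap: 0.0365
```

Call:
arm_command --motion '[{"dx":0,"dy":0,"dz":-0.1,"turn":0},{"dx":0,"dy":0,"dz":-0.25,"turn":0},{"dx":0,"dy":0,"dz":-0.45,"turn":0},{"dx":0,"dy":0,"dz":-0.65,"turn":0},{"dx":0,"dy":0,"dz":-0.85,"turn":0},{"dx":0,"dy":0,"dz":-1.0,"turn":0},{"dx":0,"dy":0,"dz":-1.0,"turn":0}]'

```text
time: 19.73
position: [0.4546, 0.272, 0.2209]
orientation: [-3.131, -0.028, 0.025]
force: [0.8, 0.5, 0.3]
finger_gap: 0.0364
```

```bash
python3 -c "
from h import *
p,pb,pt=pickle.load(open('poses.pkl','rb'))
shot('wrist','w11.png')
plan(.5,.07,.26,-90)"
```

```text
from [0.4535 0.2717 0.2179] jaw -88.5 => dx 0.2120 dy 1.0122 dz -0.2135 turn 0.0041  rows>=5.1 F [-0.7 -0.  -0.4] gap 0.0363 t 19.8
```

View pics/w11.png

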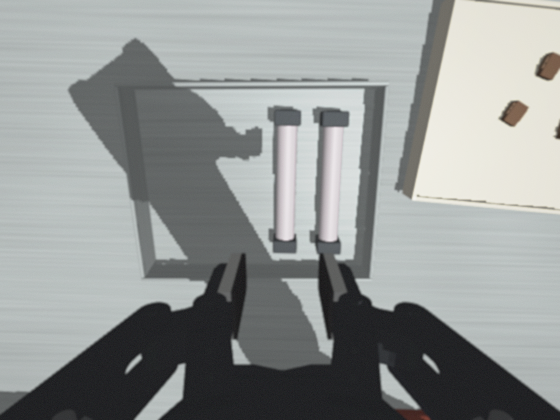

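Both tubes lie flat and parallel. Next is tube4.

Call:
arm_command --motion '[{"dx":0.04,"dy":0.18,"dz":-0.1,"turn":0},{"dx":0.08,"dy":0.38,"dz":-0.15,"turn":0},{"dx":0.12,"dy":0.58,"dz":-0.2,"turn":0},{"dx":0.16,"dy":0.78,"dz":-0.22,"turn":0.004},{"dx":0.2,"dy":1.0,"dz":-0.22,"turn":0.004},{"dx":0.2,"dy":1.0,"dz":-0.22,"turn":0.004}]' --claw 0.15

```text
time: 20.28
position: [0.4985, 0.064, 0.2611]
orientation: [-3.133, -0.026, -0.009]
force: [0.0, -1.0, 0.1]
finger_gap: 0.0492
```

Call:
arm_command --motion '[{"dx":0.0,"dy":0.2,"dz":0,"turn":0},{"dx":0.0,"dy":0.4,"dz":0,"turn":0},{"dx":0.0,"dy":0.6,"dz":0,"turn":0.003},{"dx":0.0,"dy":0.8,"dz":0,"turn":0.003},{"dx":0.0,"dy":1.0,"dz":0,"turn":0.003},{"dx":0.0,"dy":1.0,"dz":0,"turn":0.003}]'

```text
time: 20.78
position: [0.4949, -0.1448, 0.2591]
orientation: [-3.134, -0.026, -0.038]
force: [0.4, -2.2, -0.0]
finger_gap: 0.049
```

```bash
python3 -c "
from h import *
p,pb,pt=pickle.load(open('poses.pkl','rb'))
plan(*to(p,(0,-.0,.265)),-93.5)"
```

```text
from [ 0.4949 -0.1448  0.2591] jaw -92.2 => dx -0.0910 dy 0.7831 dz -0.0376 turn 0.0037  rows>=3.8 F [ 0.4 -2.2 -0. ] gap 0.0490 t 20.8
```

Call:
arm_command --motion '[{"dx":-0.02,"dy":0.2,"dz":-0.02,"turn":0},{"dx":-0.04,"dy":0.4,"dz":-0.04,"turn":0},{"dx":-0.07,"dy":0.6,"dz":-0.04,"turn":0.002},{"dx":-0.09,"dy":0.8,"dz":-0.04,"turn":0.004},{"dx":-0.1,"dy":1.0,"dz":-0.04,"turn":0.004},{"dx":-0.1,"dy":1.0,"dz":-0.04,"turn":0.004}]'

```text
time: 21.28
position: [0.4652, -0.3478, 0.2638]
orientation: [-3.135, -0.024, -0.067]
force: [0.0, 0.5, 0.7]
finger_gap: 0.0493
```

```bash
python3 -c "
from h import *
p,pb,pt=pickle.load(open('poses.pkl','rb'))
plan(*to(p,(0,-.099,.22)),-93.5)"
```

```text
from [ 0.4652 -0.3478  0.2638] jaw -93.8 => dx 0.0086 dy 0.2595 dz 0.2176 turn -0.0010  rows>=1.6 F [0.  0.5 0.7] gap 0.0493 t 21.3
```

Call:
arm_command --motion '[{"dx":0.009,"dy":0.12,"dz":0.05,"turn":0},{"dx":0.009,"dy":0.22,"dz":0.12,"turn":0},{"dx":0.009,"dy":0.26,"dz":0.2,"turn":0},{"dx":0.009,"dy":0.26,"dz":0.22,"turn":0},{"dx":0.009,"dy":0.26,"dz":0.22,"turn":0}]'

```text
time: 21.7
position: [0.4636, -0.399, 0.2175]
orientation: [-3.134, -0.021, -0.069]
force: [1.4, 0.7, 0.2]
finger_gap: 0.0491
```

```bash
python3 -c "
from h import *
p,pb,pt=pickle.load(open('poses.pkl','rb'))
d=shot('wrist','w12.png');W=Cam(d)
for l in(-.099,): print(W.proj(to(p,(0,l,.123))),W.proj(to(p,(-.08,l,.123))),W.proj(to(p,(.08,l,.123))))
plan(*to(p,(0.0,-.099,.107)),-93.5)"
```

```text
[[282.49294979 210.44950464]] [[283.13128472 298.25968307]] [[281.72483203 104.78623353]]
from [ 0.4644 -0.3988  0.2187] jaw -93.9 => dx -0.0117 dy 0.0075 dz 0.5585 turn -0.0010  rows>=2.7 F [0.  0.1 1. ] gap 0.0489 t 21.8
```

View pics/w12.png

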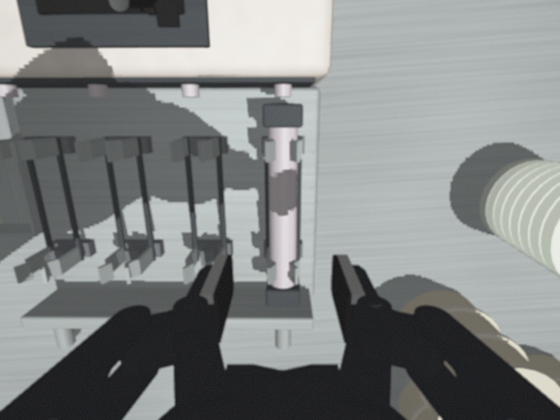

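Tube4 runs from (282,105) to (283,298) and is centred between the jaws.

Call:
arm_command --motion '[{"dx":-0.012,"dy":0.007,"dz":0.12,"turn":0},{"dx":-0.012,"dy":0.007,"dz":0.26,"turn":0},{"dx":-0.012,"dy":0.007,"dz":0.39,"turn":0},{"dx":-0.012,"dy":0.007,"dz":0.48,"turn":0},{"dx":-0.012,"dy":0.007,"dz":0.54,"turn":0},{"dx":-0.012,"dy":0.007,"dz":0.56,"turn":0},{"dx":-0.012,"dy":0.007,"dz":0.56,"turn":0},{"dx":-0.012,"dy":0.007,"dz":0.56,"turn":0}]'

```text
time: 22.42
position: [0.4651, -0.3995, 0.108]
orientation: [-3.135, -0.023, -0.067]
force: [0.9, -0.2, 0.2]
finger_gap: 0.0494
```

Call:
arm_command --motion '[{"dx":0,"dy":0,"dz":0.0,"turn":0},{"dx":0,"dy":0,"dz":0.0,"turn":0},{"dx":0,"dy":0,"dz":0.0,"turn":0},{"dx":0,"dy":0,"dz":0.0,"turn":0},{"dx":0,"dy":0,"dz":0.0,"turn":0}]' --claw -1 --newtons 80

```text
time: 22.83
position: [0.4658, -0.4001, 0.1095]
orientation: [-3.136, -0.026, -0.067]
force: [-0.3, 1.7, 8.2]
finger_gap: 0.0195
```

Call:
arm_command --motion '[{"dx":0,"dy":0,"dz":-0.02,"turn":0},{"dx":0,"dy":0,"dz":-0.04,"turn":0},{"dx":0,"dy":0,"dz":-0.06,"turn":0},{"dx":0,"dy":0,"dz":-0.09,"turn":0},{"dx":0,"dy":0,"dz":-0.13,"turn":0},{"dx":0,"dy":0,"dz":-0.2,"turn":0},{"dx":0,"dy":0,"dz":-0.3,"turn":0},{"dx":0,"dy":0,"dz":-0.42,"turn":0},{"dx":0,"dy":0,"dz":-0.5,"turn":0},{"dx":0,"dy":0,"dz":-0.5,"turn":0},{"dx":0,"dy":0,"dz":-0.5,"turn":0}]'

```text
time: 23.75
position: [0.4636, -0.4015, 0.2114]
orientation: [-3.137, -0.028, -0.067]
force: [-0.0, 0.8, -1.9]
finger_gap: 0.0196
```

```bash
python3 -c "
from h import *
p,pb,pt=pickle.load(open('poses.pkl','rb'))
shot('wrist','w13.png')
plan(.49,-.2,.21,-92)"
```

```text
from [ 0.4633 -0.4008  0.2101] jaw -93.8 => dx 0.0658 dy -1.0105 dz 0.0079 turn -0.0051  rows>=4.9 F [-0.  -0.4 -2.8] gap 0.0195 t 23.8
```

View pics/w13.png

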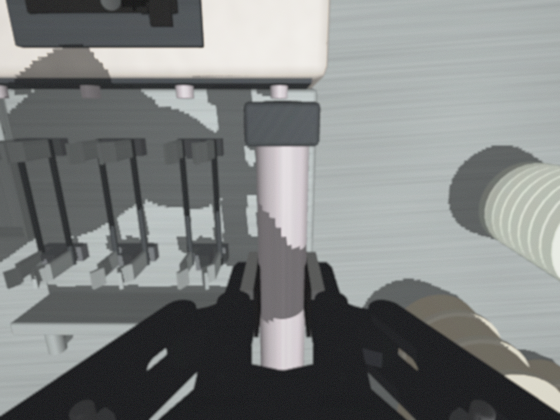

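Tube4 is held and all the lanes are empty. I'll carry it to the tray.

Call:
arm_command --motion '[{"dx":0.01,"dy":-0.1,"dz":0.0,"turn":0},{"dx":0.02,"dy":-0.28,"dz":0.0,"turn":0},{"dx":0.03,"dy":-0.46,"dz":0.0,"turn":0},{"dx":0.05,"dy":-0.64,"dz":0.0,"turn":0},{"dx":0.06,"dy":-0.82,"dz":0.0,"turn":-0.004},{"dx":0.06,"dy":-1.0,"dz":0.0,"turn":-0.005}]'

```text
time: 24.3
position: [0.4884, -0.2001, 0.2105]
orientation: [-3.137, -0.025, -0.034]
force: [-0.3, -0.4, -1.3]
finger_gap: 0.0198
```

Call:
arm_command --motion '[{"dx":0.02,"dy":-0.18,"dz":0.0,"turn":0},{"dx":0.04,"dy":-0.36,"dz":0.0,"turn":0},{"dx":0.06,"dy":-0.54,"dz":0.0,"turn":0},{"dx":0.07,"dy":-0.72,"dz":0.0,"turn":-0.003},{"dx":0.08,"dy":-0.88,"dz":0.0,"turn":-0.005},{"dx":0.08,"dy":-1.0,"dz":0.0,"turn":-0.005}]'

```text
time: 24.8
position: [0.5107, 0.0029, 0.2112]
orientation: [-3.137, -0.025, 0.002]
force: [0.9, -0.2, -2.0]
finger_gap: 0.0194
```

```bash
python3 -c "
from h import *
p,pb,pt=pickle.load(open('poses.pkl','rb'))
plan(*to(pt,(0,.015,.21)),-88.7)"
```

```text
from [0.5107 0.0029 0.2112] jaw -89.9 => dx -0.2786 dy -1.5891 dz 0.0061 turn -0.0033  rows>=7.7 F [ 0.9 -0.2 -2. ] gap 0.0194 t 24.8
```

Call:
arm_command --motion '[{"dx":-0.03,"dy":-0.18,"dz":0.0,"turn":0},{"dx":-0.06,"dy":-0.36,"dz":0.0,"turn":0},{"dx":-0.09,"dy":-0.54,"dz":0.0,"turn":0},{"dx":-0.12,"dy":-0.72,"dz":0.0,"turn":-0.003},{"dx":-0.15,"dy":-0.88,"dz":0.0,"turn":-0.003},{"dx":-0.17,"dy":-1.0,"dz":0.0,"turn":-0.003}]'

```text
time: 25.3
position: [0.4748, 0.2059, 0.2105]
orientation: [-3.138, -0.024, 0.023]
force: [0.9, -0.2, -2.4]
finger_gap: 0.0197
```

```bash
python3 -c "
from h import *
p,pb,pt=pickle.load(open('poses.pkl','rb'))
plan(*to(pt,(0,.015,.21)),-88.7)"
```

```text
from [0.4748 0.2059 0.2105] jaw -88.7 => dx -0.0879 dy -0.5758 dz 0.0025 turn 0.0001  rows>=2.8 F [ 0.9 -0.2 -2.4] gap 0.0197 t 25.3
```

Call:
arm_command --motion '[{"dx":-0.03,"dy":-0.18,"dz":0.0,"turn":0},{"dx":-0.06,"dy":-0.36,"dz":0.0,"turn":0},{"dx":-0.08,"dy":-0.5,"dz":0.0,"turn":0},{"dx":-0.088,"dy":-0.575,"dz":0.0,"turn":0},{"dx":-0.088,"dy":-0.575,"dz":0.0,"turn":0},{"dx":-0.088,"dy":-0.575,"dz":0.0,"turn":0}]'

```text
time: 25.8
position: [0.4543, 0.3201, 0.2097]
orientation: [-3.14, -0.023, 0.024]
force: [-0.1, 0.3, -1.5]
finger_gap: 0.0197
```

```bash
python3 -c "
from h import *
p,pb,pt=pickle.load(open('poses.pkl','rb'))
shot('wrist','w14.png')
plan(*to(pt,(0,.015,.012)),-88.7)"
```

```text
from [0.4547 0.319  0.21  ] jaw -88.7 => dx -0.0242 dy -0.0060 dz 0.9895 turn -0.0001  rows>=4.7 F [ 0.6 -0.6 -1.9] gap 0.0193 t 25.9
```

View pics/w14.png

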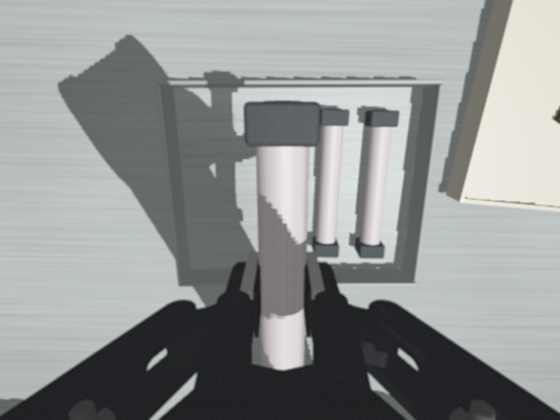

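The slot next to the two tubes at (330,185) and (375,185) is clear, so I'll lower tube4.

Call:
arm_command --motion '[{"dx":-0.01,"dy":-0.01,"dz":0.15,"turn":0},{"dx":-0.02,"dy":-0.01,"dz":0.32,"turn":0},{"dx":-0.024,"dy":-0.01,"dz":0.5,"turn":0},{"dx":-0.024,"dy":-0.01,"dz":0.65,"turn":0},{"dx":-0.024,"dy":-0.01,"dz":0.77,"turn":0},{"dx":-0.024,"dy":-0.01,"dz":0.86,"turn":0},{"dx":-0.024,"dy":-0.01,"dz":0.92,"turn":0},{"dx":-0.024,"dy":-0.01,"dz":0.96,"turn":0},{"dx":-0.024,"dy":-0.01,"dz":0.985,"turn":0},{"dx":-0.024,"dy":-0.01,"dz":0.985,"turn":0},{"dx":-0.024,"dy":-0.01,"dz":0.985,"turn":0},{"dx":-0.024,"dy":-0.01,"dz":0.985,"turn":0}]'

```text
time: 26.85
position: [0.4551, 0.3219, 0.0139]
orientation: [-3.138, -0.025, 0.022]
force: [0.5, 0.3, -1.5]
finger_gap: 0.0195
```

Call:
arm_command --motion '[{"dx":0,"dy":0,"dz":0.0,"turn":0},{"dx":0,"dy":0,"dz":0.0,"turn":0},{"dx":0,"dy":0,"dz":0.0,"turn":0},{"dx":0,"dy":0,"dz":0.0,"turn":0}]' --claw -0.15

```text
time: 27.18
position: [0.4553, 0.3222, 0.0143]
orientation: [-3.138, -0.025, 0.022]
force: [0.6, -1.1, -0.7]
finger_gap: 0.0364
```

Call:
arm_command --motion '[{"dx":0,"dy":0,"dz":-0.1,"turn":0},{"dx":0,"dy":0,"dz":-0.25,"turn":0},{"dx":0,"dy":0,"dz":-0.45,"turn":0},{"dx":0,"dy":0,"dz":-0.65,"turn":0},{"dx":0,"dy":0,"dz":-0.85,"turn":0},{"dx":0,"dy":0,"dz":-1.0,"turn":0},{"dx":0,"dy":0,"dz":-1.0,"turn":0}]'

```text
time: 27.77
position: [0.4529, 0.3226, 0.2204]
orientation: [-3.131, -0.03, 0.022]
force: [0.4, 0.2, -0.4]
finger_gap: 0.0362
```

```bash
python3 -c "
from h import *
p,pb,pt=pickle.load(open('poses.pkl','rb'))
shot('wrist','w15.png')
d=shot('side','s5.png'); d=shot('scene','c5.png')
plan(.6,.15,.26,-40)"
```

```text
from [0.4501 0.3214 0.2142] jaw -88.7 => dx 0.7354 dy 0.8731 dz -0.2154 turn -0.1352  rows>=6.8 F [-0.8  0.7 -1.8] gap 0.0365 t 27.9
```

View pics/w15.png

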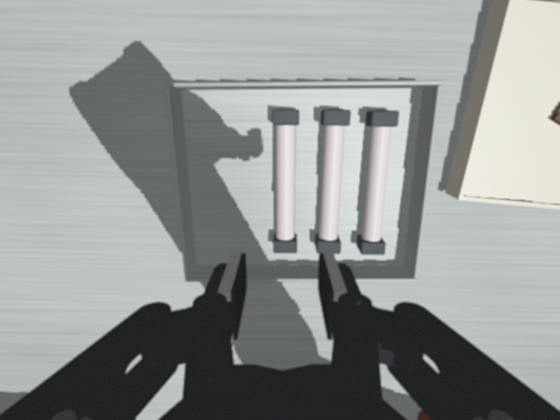

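View pics/s5.png

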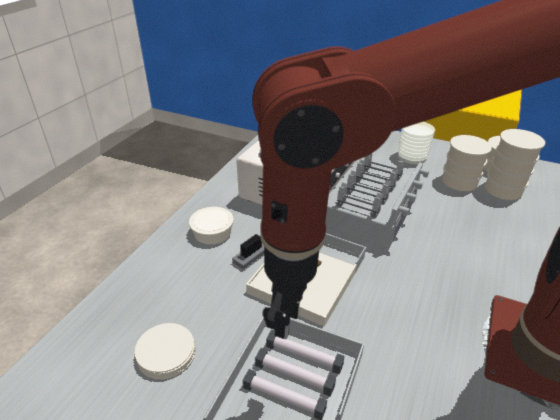

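All three tubes lie flat in the tray at (285,180), (332,180) and (375,180). The scraper still stands at (249,250) in the side view. I'll go above it.

Call:
arm_command --motion '[{"dx":0.1,"dy":0.12,"dz":-0.1,"turn":-0.02},{"dx":0.2,"dy":0.24,"dz":-0.2,"turn":-0.04},{"dx":0.3,"dy":0.36,"dz":-0.25,"turn":-0.06},{"dx":0.4,"dy":0.5,"dz":-0.25,"turn":-0.08},{"dx":0.5,"dy":0.62,"dz":-0.25,"turn":-0.1},{"dx":0.62,"dy":0.75,"dz":-0.25,"turn":-0.12},{"dx":0.74,"dy":0.87,"dz":-0.25,"turn":-0.135},{"dx":0.74,"dy":0.87,"dz":-0.25,"turn":-0.135}]' --claw 0.3

```text
time: 28.58
position: [0.6033, 0.1435, 0.2653]
orientation: [3.124, -0.016, 0.871]
force: [-1.1, -0.9, 0.1]
finger_gap: 0.0557
```

```bash
python3 -c "
from h import *
plan(.69,.01,.25,-19)"
```

```text
from [0.6033 0.1435 0.2653] jaw -40.1 => dx -0.2324 dy 0.7602 dz 0.0860 turn -0.0586  rows>=3.8 F [-1.1 -0.9  0.1] gap 0.0557 t 28.6
```

Call:
arm_command --motion '[{"dx":-0.05,"dy":0.16,"dz":0.0,"turn":-0.015},{"dx":-0.1,"dy":0.34,"dz":0.0,"turn":-0.03},{"dx":-0.16,"dy":0.52,"dz":0.03,"turn":-0.045},{"dx":-0.21,"dy":0.68,"dz":0.06,"turn":-0.058},{"dx":-0.23,"dy":0.76,"dz":0.08,"turn":-0.058},{"dx":-0.23,"dy":0.76,"dz":0.08,"turn":-0.058},{"dx":-0.23,"dy":0.76,"dz":0.08,"turn":-0.058}]'

```text
time: 29.17
position: [0.6897, 0.0087, 0.2489]
orientation: [3.122, -0.007, 1.232]
force: [-1.0, -0.4, 0.3]
finger_gap: 0.0558
```

```bash
python3 -c "
from h import *
d=shot('wrist','w16.png')
plan(.69,.01,.15,-19)"
```

```text
from [0.6897 0.0104 0.2495] jaw -19.3 => dx -0.0056 dy -0.0078 dz 0.4974 turn -0.0008  rows>=2.4 F [0.5 1.1 0.1] gap 0.0556 t 29.2
```

View pics/w16.png

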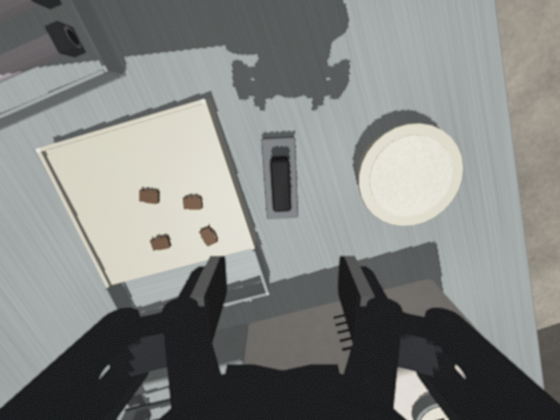

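The scraper is at (281,178), with the tub to its right at (411,175). I'll measure the grip's top face.

Run:
```python
from h import *
d=shot('wrist');W=Cam(d);im=d['img']
cv2.imwrite('pics/w16z.png',cv2.resize(im[120:230,240:330,::-1],None,fx=5,fy=5,interpolation=cv2.INTER_CUBIC))
sub=im[120:230,240:330].astype(int);mk=(sub.max(2)<48).astype(np.uint8)
n,l,st,ce=cv2.connectedComponentsWithStats(mk);i=1+st[1:,4].argmax()
cn=max(cv2.findContours((l==i).astype(np.uint8),0,2)[0],key=cv2.contourArea)+[240,120]
r=cv2.minAreaRect(cn.astype(np.float32));print('black',r,st[i])
bx=cv2.boxPoints(r); print(W.ray(bx,.056).round(4).tolist()); print(W.o)
g=(sub.max(2)<115).astype(np.uint8);n,l,st,ce=cv2.connectedComponentsWithStats(g);print(st[:5])
```

```text
black ((281.1271057128906, 184.4143524169922), (53.61001205444336, 17.554649353027344), 86.98721313476562) [ 32  38  19  54 290]
[[0.6906, 0.0376, 0.056], [0.7086, 0.0323, 0.056], [0.692, -0.0258, 0.056], [0.673, -0.0202, 0.056]]
[0.71262457 0.08383407 0.39239055]
[[   0    0   90  110 8123]
 [  23   13   32    9  215]
 [  30   27   23   67 1343]
 [   0   66   15   44  219]]
```

View pics/w16z.png

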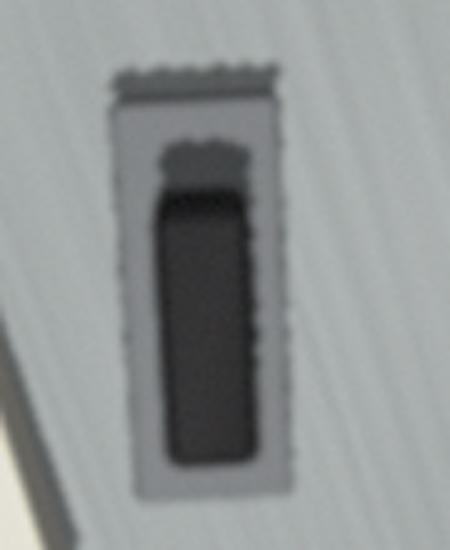

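Run:
```python
from h import *
W=Cam(shot('wrist'))
f=lambda L:np.array(L)/5+[240,120]-.4
a=W.ray(f([(112,105),(277,100),(294,492),(137,500)]),.02);print(a.round(4).tolist(),a.mean(0), np.linalg.norm(a[0]-a[1]),np.linalg.norm(a[1]-a[2]))
for i,j in((3,0),(2,1)): v=a[j]-a[i];print('long ang',np.degrees(np.arctan2(v[1],v[0])))
b=W.ray(f([(157,215),(247,208),(258,460),(170,464)]),.056);print(b.round(4).tolist(),b.mean(0),np.linalg.norm(b[0]-b[1]),np.linalg.norm(b[1]-b[2]))
for i,j in((3,0),(2,1)): v=b[j]-b[i];print('long ang',np.degrees(np.arctan2(v[1],v[0])))
c=(a.mean(0)+b.mean(0))/2
plan(c[0],c[1],.12,-17.5);plan(c[0],c[1],.026,-17.5)
```

```text
[[0.6855, 0.0564, 0.02], [0.7222, 0.0447, 0.02], [0.6955, -0.0487, 0.02], [0.6575, -0.0375, 0.02]] [0.6901567  0.00372496 0.02      ] 0.03854019104009294 0.09722638143852713
long ang 73.37978774381888
long ang 74.02461757378434
[[0.6891, 0.0341, 0.056], [0.7079, 0.0291, 0.056], [0.6918, -0.0258, 0.056], [0.6728, -0.0201, 0.056]] [0.69041296 0.00432004 0.056     ] 0.01943930752265669 0.057221340872435085
long ang 73.1638111594861
long ang 73.66204525233121
from [0.6898 0.012  0.2505] jaw -19.1 => dx -0.0429 dy 0.0015 dz 0.6524 turn -0.0046  rows>=3.1 F [ 0.1  0.1 -0.1] gap 0.0555 t 29.3
from [0.6898 0.012  0.2505] jaw -19.1 => dx -0.0472 dy -0.0083 dz 1.1223 turn -0.0046  rows>=5.4 F [ 0.1  0.1 -0.1] gap 0.0555 t 29.3
```

The base and grip agree: centre (0.690, 0.004), jaw angle -16.5°. I'll descend.

Call:
arm_command --motion '[{"dx":-0.02,"dy":0.0,"dz":0.12,"turn":-0.007},{"dx":-0.043,"dy":0.0,"dz":0.28,"turn":-0.007},{"dx":-0.043,"dy":0.0,"dz":0.45,"turn":-0.007},{"dx":-0.043,"dy":0.0,"dz":0.58,"turn":-0.007},{"dx":-0.043,"dy":0.0,"dz":0.65,"turn":-0.007},{"dx":-0.043,"dy":0.0,"dz":0.65,"turn":-0.007},{"dx":-0.043,"dy":0.0,"dz":0.65,"turn":-0.007}]'

```text
time: 29.9
position: [0.69, 0.005, 0.121]
orientation: [3.12, -0.008, 1.282]
force: [-0.1, 0.8, 0.7]
finger_gap: 0.0554
```

Run:
```python
from h import *
shot('wrist','w17.png')
plan(.690,.004,.027,-16.5)
```

```text
from [0.6908 0.0047 0.1222] jaw -16.6 => dx -0.0085 dy -0.0139 dz 0.4757 turn -0.0002  rows>=2.3 F [ 1.  -0.4  0.5] gap 0.0557 t 29.9
```

View pics/w17.png

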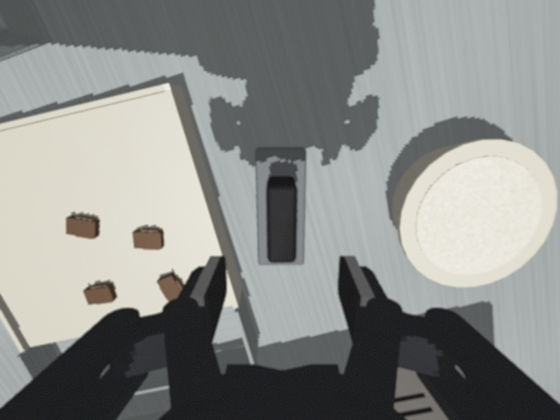

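Call:
arm_command --motion '[{"dx":-0.008,"dy":-0.013,"dz":0.1,"turn":0},{"dx":-0.008,"dy":-0.013,"dz":0.22,"turn":0},{"dx":-0.008,"dy":-0.013,"dz":0.33,"turn":0},{"dx":-0.008,"dy":-0.013,"dz":0.42,"turn":0},{"dx":-0.008,"dy":-0.013,"dz":0.475,"turn":0},{"dx":-0.008,"dy":-0.013,"dz":0.475,"turn":0},{"dx":-0.008,"dy":-0.013,"dz":0.475,"turn":0}]' --claw 0.1

```text
time: 30.53
position: [0.691, 0.004, 0.0285]
orientation: [3.117, -0.009, 1.282]
force: [-0.7, 0.1, 0.9]
finger_gap: 0.0471
```

Call:
arm_command --motion '[{"dx":0,"dy":0,"dz":0.0,"turn":0},{"dx":0,"dy":0,"dz":0.0,"turn":0},{"dx":0,"dy":0,"dz":0.0,"turn":0},{"dx":0,"dy":0,"dz":0.0,"turn":0},{"dx":0,"dy":0,"dz":0.0,"turn":0}]' --claw -1 --newtons 80

```text
time: 30.95
position: [0.6923, 0.0039, 0.031]
orientation: [3.114, -0.011, 1.282]
force: [-1.8, 0.2, 8.6]
finger_gap: 0.0209
```

Run:
```python
from h import *
p,pb,pt=pickle.load(open('poses.pkl','rb'))
print(to(pb,(.018,.09,.1)),np.degrees(pb[2]))
plan(*to(pb,(.018,.09,.12)),-93.6)
```

```text
[0.55968914 0.08967797 0.1       ] -3.641624171594101
from [0.6923 0.0039 0.031 ] jaw -16.6 => dx 0.2270 dy -0.7454 dz -0.4628 turn 0.2140  rows>=10.8 F [-1.8  0.2  8.6] gap 0.0209 t 30.9
```

Gripped, with a gap of 0.021. I'll lift, then rotate over the clear +y end of the board.

Call:
arm_command --motion '[{"dx":0.0,"dy":0.0,"dz":-0.1,"turn":0},{"dx":0.0,"dy":0.0,"dz":-0.25,"turn":0},{"dx":0.0,"dy":0.0,"dz":-0.42,"turn":0},{"dx":0.0,"dy":0.0,"dz":-0.5,"turn":0.0},{"dx":0.04,"dy":-0.15,"dz":-0.5,"turn":0.018},{"dx":0.08,"dy":-0.3,"dz":-0.5,"turn":0.036},{"dx":0.12,"dy":-0.45,"dz":-0.5,"turn":0.054},{"dx":0.17,"dy":-0.6,"dz":-0.5,"turn":0.072},{"dx":0.22,"dy":-0.72,"dz":-0.5,"turn":0.09},{"dx":0.227,"dy":-0.745,"dz":-0.5,"turn":0.108},{"dx":0.227,"dy":-0.745,"dz":-0.5,"turn":0.126}]'

```text
time: 31.87
position: [0.5579, 0.0921, 0.1278]
orientation: [3.133, -0.028, 0.488]
force: [0.8, 0.8, -2.6]
finger_gap: 0.0209
```

Run:
```python
from h import *
p,pb,pt=pickle.load(open('poses.pkl','rb'))
plan(*to(pb,(.018,.09,.12)),-93.6)
```

```text
from [0.5579 0.0921 0.1278] jaw -62.1 => dx 0.0011 dy 0.0145 dz 0.0393 turn 0.0876  rows>=4.4 F [ 0.8  0.8 -2.6] gap 0.0209 t 31.9
```

Call:
arm_command --motion '[{"dx":0.0,"dy":0.01,"dz":0.0,"turn":0.018},{"dx":0.0,"dy":0.01,"dz":0.0,"turn":0.036},{"dx":0.0,"dy":0.01,"dz":0.0,"turn":0.054},{"dx":0.0,"dy":0.01,"dz":0.0,"turn":0.072},{"dx":0.0,"dy":0.014,"dz":0.0,"turn":0.088},{"dx":0.0,"dy":0.014,"dz":0.0,"turn":0.088},{"dx":0.0,"dy":0.014,"dz":0.0,"turn":0.088}]'

```text
time: 32.45
position: [0.5593, 0.0896, 0.1282]
orientation: [-3.134, -0.028, -0.063]
force: [-0.8, -0.1, -2.4]
finger_gap: 0.021
```

Run:
```python
from h import *
p,pb,pt=pickle.load(open('poses.pkl','rb'))
W=Cam(shot('wrist','w18.png'));shot('side','s6.png');shot('scene','c6.png')
for l in((-.1,.125),(.1,.125),(.1,-.06),(-.1,-.06)): print(W.proj(to(pb,(*l,.025))).round(1))
print(get_state()['orientation'])
plan(*to(pb,(.018,.09,.056)),-93.6)
```

```text
[[244.2 330.2]]
[[235.4 104. ]]
[[482.8 104.2]]
[[443.8 331.3]]
[-3.13365574 -0.0279311  -0.06300859]
from [0.5592 0.0896 0.1281] jaw -93.6 => dx -0.0079 dy 0.0025 dz 0.3602 turn 0.0000  rows>=1.7 F [-0.   0.2 -1.6] gap 0.0207 t 32.6
```

View pics/w18.png

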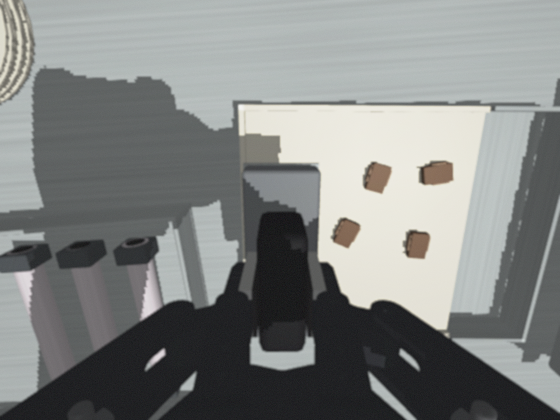

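View pics/s6.png

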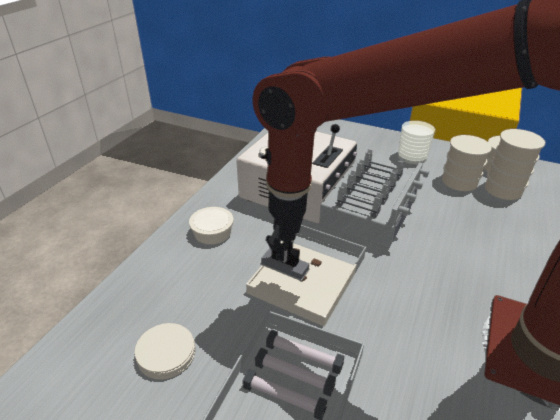

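Run:
```python
from h import *
p,pb,pt=pickle.load(open('poses.pkl','rb'))
W=Cam(shot('wrist'))
def loc(P): return R.from_euler('z',-pb[2]).apply(P-[pb[0],pb[1],0])
print(loc(W.ray([(377,177),(438,172),(346,233),(417,244)],.030)).round(3))
print('board corner check',loc(W.ray([(241,106),(486,106)],.031)).round(3))
print('scraper end',loc(W.ray([(243,170),(320,170)],.117)).round(3))
plan(*to(pb,(.018,.09,.056)),-93.6)
```

```text
[[ 0.046  0.016  0.03 ]
 [ 0.05  -0.031  0.03 ]
 [-0.001  0.037  0.03 ]
 [-0.011 -0.022  0.03 ]]
board corner check [[ 0.098  0.12   0.031]
 [ 0.098 -0.059  0.031]]
scraper end [[0.066 0.109 0.117]
 [0.066 0.07  0.117]]
from [0.5592 0.0896 0.128 ] jaw -93.6 => dx -0.0077 dy 0.0023 dz 0.3599 turn -0.0001  rows>=1.7 F [-1.   0.4 -3.2] gap 0.0208 t 32.6
```

Chips are at board x -0.011 to 0.050, and the scraper spans -0.034 to 0.066, so one pass covers them. I'll set it down.

Call:
arm_command --motion '[{"dx":0.0,"dy":0.0,"dz":0.08,"turn":0},{"dx":0.0,"dy":0.0,"dz":0.18,"turn":0},{"dx":0.0,"dy":0.0,"dz":0.26,"turn":0},{"dx":0.0,"dy":0.0,"dz":0.32,"turn":0},{"dx":0.0,"dy":0.0,"dz":0.35,"turn":0},{"dx":0.0,"dy":0.0,"dz":0.36,"turn":0},{"dx":0.0,"dy":0.0,"dz":0.36,"turn":0},{"dx":0.0,"dy":0.0,"dz":0.36,"turn":0}]'

```text
time: 33.32
position: [0.5617, 0.09, 0.0566]
orientation: [-3.133, -0.028, -0.063]
force: [-0.1, 0.3, -1.5]
finger_gap: 0.0206
```

Run:
```python
from h import *
p,pb,pt=pickle.load(open('poses.pkl','rb'))
a=shot('side')['img'];cv2.imwrite('pics/s7.png',cv2.resize(a[200:330,220:390,::-1],None,fx=4,fy=4))
plan(*to(pb,(.019,.085,.055)),-93.6)
```

```text
from [0.5617 0.09   0.0566] jaw -93.6 => dx -0.0050 dy 0.0273 dz 0.0076 turn -0.0000  rows>=0.1 F [ 0.3  0.  -1.4] gap 0.0207 t 33.4
```

View pics/s7.png

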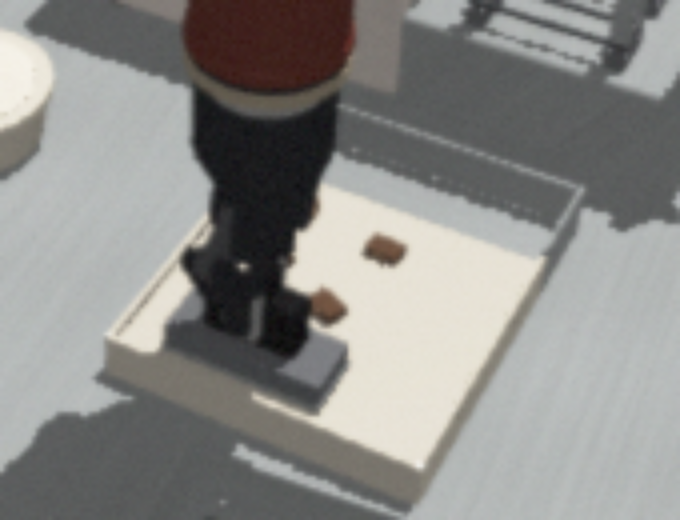

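Still carrying weight, so it is just above the board. I'll lower until contact.

Call:
arm_command --motion '[{"dx":0.0,"dy":0.0,"dz":0.01,"turn":0},{"dx":0.0,"dy":0.0,"dz":0.015,"turn":0},{"dx":0.0,"dy":0.0,"dz":0.02,"turn":0},{"dx":0.0,"dy":0.0,"dz":0.02,"turn":0}]'

```text
time: 33.7
position: [0.5623, 0.0903, 0.0558]
orientation: [-3.13, -0.028, -0.063]
force: [-19.2, 1.5, 43.1]
finger_gap: 0.021
```

That is stiffer than I expected (43 N), so I'll ease off.

Call:
arm_command --motion '[{"dx":0.0,"dy":0.0,"dz":0.0,"turn":0},{"dx":0.0,"dy":0.0,"dz":0.0,"turn":0}]'

```text
time: 33.87
position: [0.5632, 0.0903, 0.0568]
orientation: [-3.13, -0.03, -0.063]
force: [0.5, 0.6, -1.3]
finger_gap: 0.0209
```

Run:
```python
from h import *
p,pb,pt=pickle.load(open('poses.pkl','rb'))
plan(*to(pb,(.019,.085,.056)),-93.6)
plan(*to(pb,(.019,-.055,.056)),-93.6)
```

```text
from [0.5632 0.0903 0.0568] jaw -93.6 => dx -0.0123 dy 0.0294 dz 0.0033 turn 0.0000  rows>=0.2 F [ 0.5  0.6 -1.3] gap 0.0209 t 33.9
from [0.5632 0.0903 0.0568] jaw -93.6 => dx -0.0127 dy 0.7293 dz -0.0052 turn 0.0000  rows>=3.5 F [ 0.5  0.6 -1.3] gap 0.0209 t 33.9
```

Contact is at TCP z of about 0.0558. I'll sweep slowly towards the channel with light pressure.

Call:
arm_command --motion '[{"dx":-0.005,"dy":0.02,"dz":0.007,"turn":0},{"dx":-0.01,"dy":0.05,"dz":0.0065,"turn":0},{"dx":-0.012,"dy":0.08,"dz":0.006,"turn":0},{"dx":-0.012,"dy":0.11,"dz":0.006,"turn":0},{"dx":-0.012,"dy":0.14,"dz":0.0055,"turn":0},{"dx":-0.012,"dy":0.17,"dz":0.005,"turn":0},{"dx":-0.012,"dy":0.2,"dz":0.0047,"turn":0},{"dx":-0.012,"dy":0.23,"dz":0.0043,"turn":0},{"dx":-0.012,"dy":0.26,"dz":0.004,"turn":0},{"dx":-0.012,"dy":0.29,"dz":0.0035,"turn":0},{"dx":-0.012,"dy":0.32,"dz":0.003,"turn":0},{"dx":-0.012,"dy":0.35,"dz":0.003,"turn":0}]'

```text
time: 34.87
position: [0.5578, 0.0217, 0.0562]
orientation: [-3.127, -0.032, -0.062]
force: [1.7, 4.7, 9.2]
finger_gap: 0.0205
```

Run:
```python
from h import *
p,pb,pt=pickle.load(open('poses.pkl','rb'))
shot('wrist','w19.png')
plan(*to(pb,(.019,.02,.0555)),-93.6)
plan(*to(pb,(.019,-.055,.0555)),-93.6)
```

```text
from [0.5577 0.0201 0.0562] jaw -93.6 => dx -0.0072 dy 0.0024 dz 0.0034 turn -0.0000  rows>=0.0 F [1.3 3.1 6.7] gap 0.0206 t 34.9
from [0.5577 0.0201 0.0562] jaw -93.6 => dx -0.0073 dy 0.3774 dz -0.0017 turn -0.0000  rows>=1.8 F [1.3 3.1 6.7] gap 0.0206 t 34.9
```

View pics/w19.png

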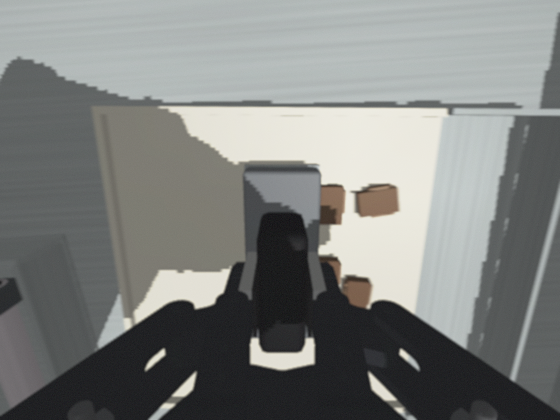

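The chips are moving ahead of the block, at (332,203), (377,200), (332,270) and (356,291). I'll continue over the edge.

Call:
arm_command --motion '[{"dx":-0.007,"dy":0.03,"dz":0.003,"turn":0},{"dx":-0.007,"dy":0.06,"dz":0.003,"turn":0},{"dx":-0.007,"dy":0.09,"dz":0.0025,"turn":0},{"dx":-0.007,"dy":0.12,"dz":0.002,"turn":0},{"dx":-0.007,"dy":0.15,"dz":0.0015,"turn":0},{"dx":-0.007,"dy":0.18,"dz":0.001,"turn":0},{"dx":-0.007,"dy":0.21,"dz":0.001,"turn":0},{"dx":-0.007,"dy":0.24,"dz":0.0005,"turn":0},{"dx":-0.007,"dy":0.27,"dz":0.0,"turn":0},{"dx":-0.007,"dy":0.3,"dz":0.0,"turn":0},{"dx":-0.007,"dy":0.33,"dz":-0.001,"turn":0},{"dx":-0.007,"dy":0.36,"dz":-0.0015,"turn":0}]'

```text
time: 35.92
position: [0.553, -0.0509, 0.0562]
orientation: [-3.127, -0.035, -0.063]
force: [0.8, 3.8, 5.9]
finger_gap: 0.0205
```

Run:
```python
from h import *
p,pb,pt=pickle.load(open('poses.pkl','rb'))
shot('wrist','w20.png')
plan(*to(pb,(.019,-.058,.0555)),-93.6)
```

```text
from [ 0.5527 -0.0525  0.0562] jaw -93.6 => dx -0.0052 dy 0.0284 dz 0.0029 turn -0.0001  rows>=0.1 F [1.2 1.2 4.8] gap 0.0207 t 36.0
```

View pics/w20.png

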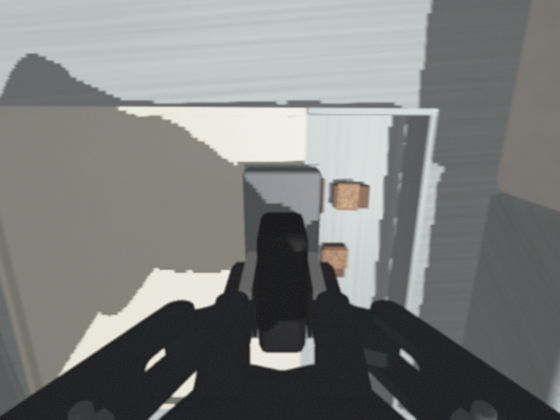

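Call:
arm_command --motion '[{"dx":-0.005,"dy":0.02,"dz":0.002,"turn":0},{"dx":-0.005,"dy":0.04,"dz":0.001,"turn":0},{"dx":-0.005,"dy":0.04,"dz":0.001,"turn":0},{"dx":-0.005,"dy":0.04,"dz":-0.1,"turn":0},{"dx":-0.005,"dy":0.0,"dz":-0.2,"turn":0},{"dx":-0.005,"dy":-0.1,"dz":-0.4,"turn":0},{"dx":-0.005,"dy":-0.3,"dz":-0.6,"turn":0},{"dx":-0.005,"dy":-0.4,"dz":-0.6,"turn":0},{"dx":-0.005,"dy":-0.4,"dz":-0.6,"turn":0}]'

```text
time: 36.72
position: [0.5543, 0.0333, 0.1793]
orientation: [-3.125, -0.038, -0.056]
force: [0.5, 1.7, -2.8]
finger_gap: 0.0212
```

Run:
```python
from h import *
p,pb,pt=pickle.load(open('poses.pkl','rb'))
shot('wrist','w21.png')
a=shot('scene')['img'];cv2.imwrite('pics/c7.png',cv2.resize(a[170:300,200:350,::-1],None,fx=4,fy=4))
plan(*to(pt,(0,.08,.2)),-88.7)
```

```text
from [0.5525 0.0279 0.177 ] jaw -93.4 => dx -0.5990 dy -1.7574 dz -0.1114 turn -0.0131  rows>=8.9 F [ 0.3 -0.9 -2. ] gap 0.0205 t 36.8
```

View pics/w21.png

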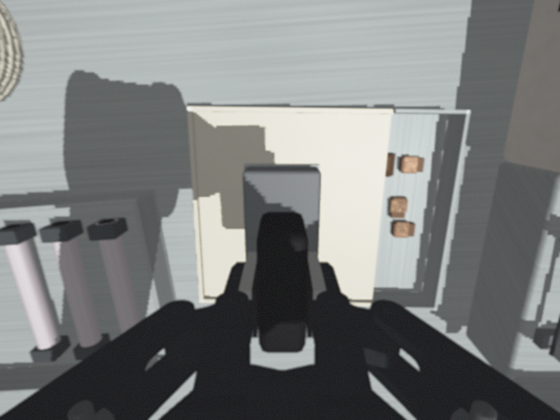

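View pics/c7.png

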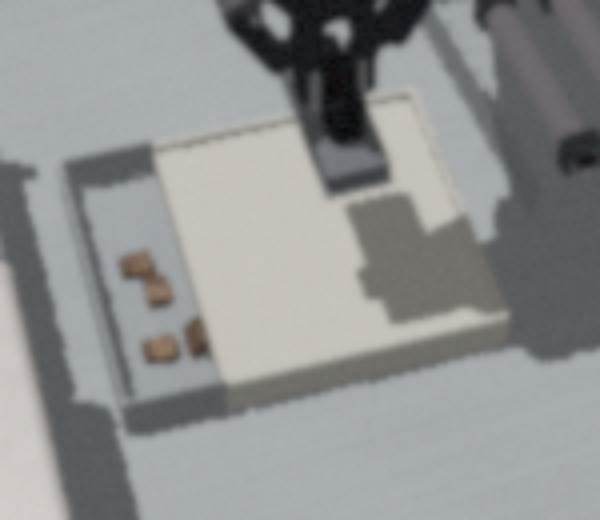

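All four chips are in the channel. One at (195,335) in the scene crop sits close to the board's edge and may be leaning, so I'll look from right above it.

Call:
arm_command --motion '[{"dx":0.0,"dy":0.15,"dz":-0.1,"turn":0},{"dx":-0.05,"dy":0.35,"dz":-0.15,"turn":0},{"dx":-0.05,"dy":0.55,"dz":-0.15,"turn":0},{"dx":-0.05,"dy":0.65,"dz":-0.15,"turn":0},{"dx":-0.05,"dy":0.65,"dz":-0.15,"turn":0},{"dx":-0.05,"dy":0.65,"dz":-0.15,"turn":0}]'

```text
time: 37.32
position: [0.5324, -0.1045, 0.204]
orientation: [-3.128, -0.034, -0.065]
force: [0.6, 1.0, -2.2]
finger_gap: 0.0208
```

Run:
```python
from h import *
p,pb,pt=pickle.load(open('poses.pkl','rb'))
d=shot('wrist','w22.png');W=Cam(d);print(W.o)
for x in(-.1,0,.05,.1): print(W.proj(to(pb,(x,-.06,.025))).round(1),W.proj(to(pb,(x,-.058,.004))).round(1))
```

```text
[ 0.60582251 -0.11182267  0.34884997]
[[244. 277.]] [[244.6 268.5]]
[[240.7 192.2]] [[241.6 187.9]]
[[238.9 144.3]] [[239.9 142.7]]
[[236.9  92.1]] [[238.   93.6]]
```

View pics/w22.png

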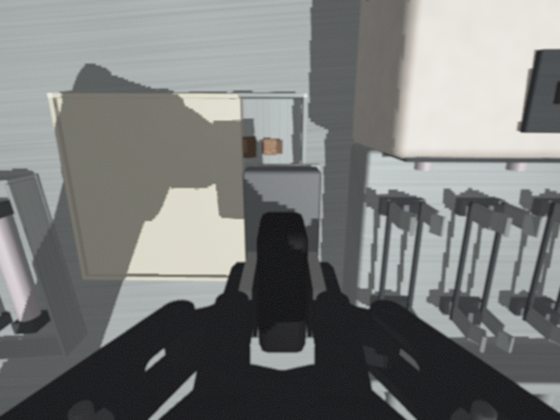

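Run:
```python
from h import *
p,pb,pt=pickle.load(open('poses.pkl','rb'))
d=shot('wrist');W=Cam(d)
cv2.imwrite('pics/w22z.png',cv2.resize(d['img'][85:185,225:325,::-1],None,fx=6,fy=6,interpolation=cv2.INTER_CUBIC))
```

```text
(no output)
```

View pics/w22z.png

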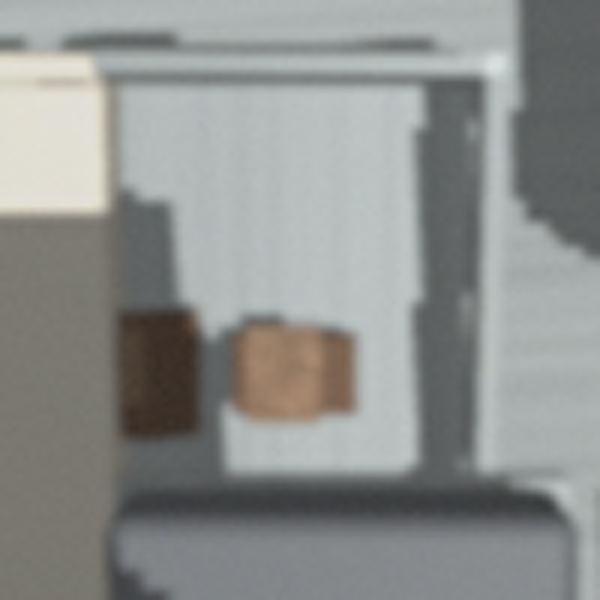

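Seen from above, that chip is about 23 × 17 mm, so it lies flat on the channel floor against the board's edge (y about -0.068). Its dark tone is only shadow, so it is fine. Next, the scraper goes into the tray.

Call:
arm_command --motion '[{"dx":-0.02,"dy":-0.16,"dz":0.0,"turn":0},{"dx":-0.04,"dy":-0.34,"dz":0.0,"turn":0},{"dx":-0.06,"dy":-0.52,"dz":0.0,"turn":-0.003},{"dx":-0.1,"dy":-0.7,"dz":0.0,"turn":-0.006},{"dx":-0.12,"dy":-0.86,"dz":0.0,"turn":-0.006},{"dx":-0.14,"dy":-1.0,"dz":0.0,"turn":-0.006}]'

```text
time: 37.92
position: [0.5162, 0.1036, 0.2055]
orientation: [-3.128, -0.033, -0.019]
force: [0.7, -0.2, -2.4]
finger_gap: 0.0206
```

Call:
arm_command --motion '[{"dx":-0.02,"dy":-0.16,"dz":0.0,"turn":0},{"dx":-0.04,"dy":-0.34,"dz":0.0,"turn":0},{"dx":-0.06,"dy":-0.52,"dz":0.0,"turn":-0.003},{"dx":-0.1,"dy":-0.7,"dz":0.0,"turn":-0.006},{"dx":-0.12,"dy":-0.86,"dz":0.0,"turn":-0.006},{"dx":-0.14,"dy":-1.0,"dz":0.0,"turn":-0.006}]'

```text
time: 38.42
position: [0.4899, 0.3079, 0.2063]
orientation: [-3.13, -0.033, 0.023]
force: [0.8, -0.3, -2.2]
finger_gap: 0.0206
```

Run:
```python
from h import *
p,pb,pt=pickle.load(open('poses.pkl','rb'))
plan(*to(pt,(0,.082,.2)),-88.7)
```

```text
from [0.4899 0.3079 0.2063] jaw -88.6 => dx -0.1765 dy -0.4024 dz 0.0304 turn 0.0002  rows>=2.1 F [ 0.8 -0.3 -2.2] gap 0.0206 t 38.4
```

Call:
arm_command --motion '[{"dx":-0.06,"dy":-0.14,"dz":0.0,"turn":0},{"dx":-0.12,"dy":-0.28,"dz":0.0,"turn":0},{"dx":-0.16,"dy":-0.38,"dz":0.03,"turn":0},{"dx":-0.176,"dy":-0.4,"dz":0.03,"turn":0},{"dx":-0.176,"dy":-0.4,"dz":0.03,"turn":0},{"dx":-0.176,"dy":-0.4,"dz":0.03,"turn":0}]'

```text
time: 38.92
position: [0.4531, 0.3864, 0.1996]
orientation: [-3.131, -0.033, 0.023]
force: [0.2, -0.9, -2.1]
finger_gap: 0.0208
```

Run:
```python
from h import *
p,pb,pt=pickle.load(open('poses.pkl','rb'))
shot('wrist','w23.png')
plan(*to(pt,(0,.082,.040)),-88.7)
```

```text
from [0.4537 0.3857 0.1999] jaw -88.7 => dx -0.0299 dy -0.0011 dz 0.7990 turn -0.0001  rows>=3.8 F [ 0.2 -0.4 -2.2] gap 0.0207 t 39.0
```

View pics/w23.png

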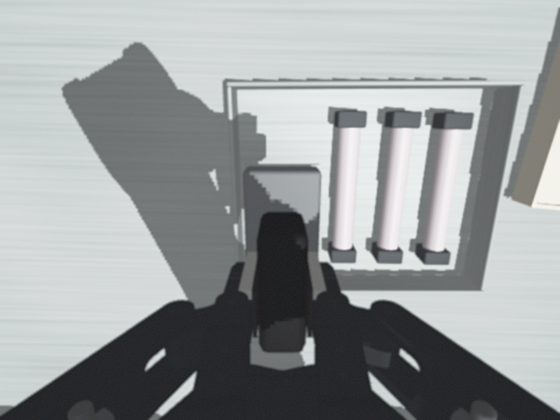

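There is clear space between the +y wall (237) and the nearest tube (345), so I'll lower it.

Call:
arm_command --motion '[{"dx":-0.01,"dy":0.0,"dz":0.12,"turn":0},{"dx":-0.02,"dy":0.0,"dz":0.28,"turn":0},{"dx":-0.03,"dy":0.0,"dz":0.45,"turn":0},{"dx":-0.03,"dy":0.0,"dz":0.58,"turn":0},{"dx":-0.03,"dy":0.0,"dz":0.68,"turn":0},{"dx":-0.03,"dy":0.0,"dz":0.75,"turn":0},{"dx":-0.03,"dy":0.0,"dz":0.79,"turn":0},{"dx":-0.03,"dy":0.0,"dz":0.8,"turn":0},{"dx":-0.03,"dy":0.0,"dz":0.8,"turn":0},{"dx":-0.03,"dy":0.0,"dz":0.8,"turn":0}]'

```text
time: 39.8
position: [0.4538, 0.3877, 0.041]
orientation: [-3.13, -0.034, 0.022]
force: [0.6, 0.2, -2.7]
finger_gap: 0.0205
```

Call:
arm_command --motion '[{"dx":0,"dy":0,"dz":0.0,"turn":0},{"dx":0,"dy":0,"dz":0.0,"turn":0},{"dx":0,"dy":0,"dz":0.0,"turn":0},{"dx":0,"dy":0,"dz":0.0,"turn":0}]' --claw -0.1

```text
time: 40.13
position: [0.454, 0.3881, 0.0416]
orientation: [-3.129, -0.035, 0.022]
force: [-0.2, 0.2, -0.7]
finger_gap: 0.0386
```

Call:
arm_command --motion '[{"dx":0,"dy":0,"dz":-0.1,"turn":0},{"dx":0,"dy":0,"dz":-0.25,"turn":0},{"dx":0,"dy":0,"dz":-0.45,"turn":0},{"dx":0,"dy":0,"dz":-0.65,"turn":0},{"dx":0,"dy":0,"dz":-0.85,"turn":0},{"dx":0,"dy":0,"dz":-1.0,"turn":0},{"dx":0,"dy":0,"dz":-1.0,"turn":0},{"dx":0,"dy":0,"dz":-1.0,"turn":0}]'

```text
time: 40.8
position: [0.4478, 0.386, 0.2434]
orientation: [-3.125, -0.036, 0.022]
force: [-0.2, -0.5, -0.8]
finger_gap: 0.0378
```

Run:
```python
from h import *
shot('wrist','w24.png');a=shot('scene','c8.png')['img'];b=shot('side','s8.png')['img']
cv2.imwrite('pics/c8z.png',cv2.resize(a[120:300,75:440,::-1],None,fx=2.1,fy=2.1,interpolation=cv2.INTER_CUBIC))
print(get_state()['force'],get_state()['position'])
```

```text
[ 0.23924874  0.35094664 -0.27986454] [0.4465138  0.38514143 0.24044425]
```

View pics/w24.png

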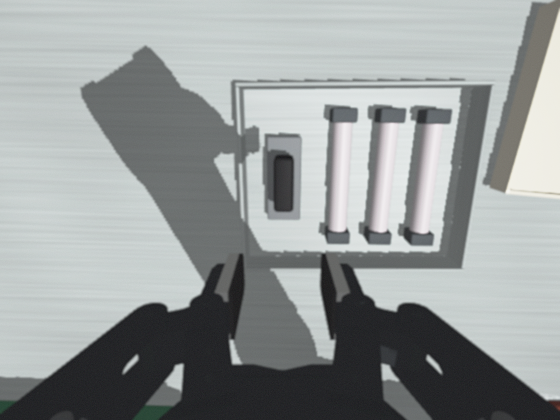

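View pics/c8z.png

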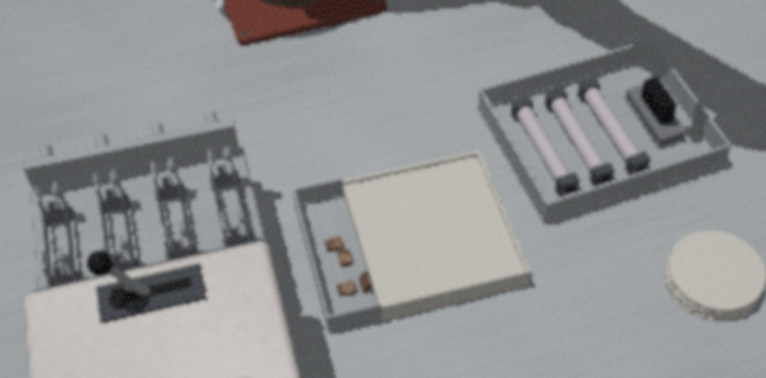

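View pics/s8.png

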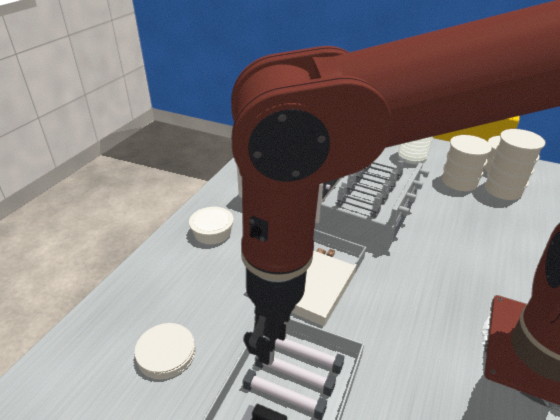

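Everything looks in place. I'll do a last numeric check on the chip nearest the board's edge and the bystanders before handing in.

Run:
```python
from h import *
p,pb,pt=pickle.load(open('poses.pkl','rb'))
d=shot('scene');S=Cam(d);im=d['img'].astype(int)
def loc(P): return R.from_euler('z',-pb[2]).apply(P-[pb[0],pb[1],0])
mk=((im[:,:,0]-im[:,:,2]>25)&(im[:,:,0]<190)).astype(np.uint8)
n,l,st,ce=cv2.connectedComponentsWithStats(mk)
for i in range(1,n):
    if st[i,4]>5 and 210<ce[i,0]<330 and 190<ce[i,1]<290:
        print(st[i],loc(S.ray(ce[i],.011))[0].round(3),loc(S.ray(ce[i],.025))[0].round(3))
cv2.imwrite('pics/c9.png',cv2.resize(d['img'][205:285,205:275,::-1],None,fx=7,fy=7,interpolation=cv2.INTER_CUBIC))
a=cv2.imread('pics/scene0.png').astype(int);b=d['img'][:,:,::-1].astype(int);print('tub/lids diff',np.abs(a-b)[300:365,262:332].max(2).mean(),np.abs(a-b)[225:275,385:445].max(2).mean())
```

```text
[231 233   7   6  29] [-0.02  -0.089  0.011] [-0.01  -0.091  0.025]
[237 239   5   7  29] [ 0.004 -0.082  0.011] [ 0.014 -0.083  0.025]
[247 251   4   6  19] [ 0.045 -0.066  0.011] [ 0.054 -0.068  0.025]
[236 254   8   6  35] [ 0.048 -0.09   0.011] [ 0.057 -0.091  0.025]
tub/lids diff 3.338681318681319 3.354
```

View pics/c9.png

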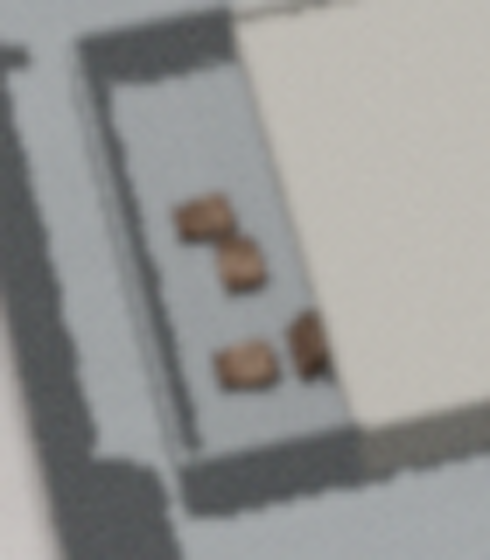

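The edge chip is at y about -0.066 on the channel floor, inside the required band. It looks dark because it is still right side up, while the other three flipped over. Tub and lids regions are unchanged. I'm handing the job in.

```bash
python3 -c "
from h import *
print(get_state()['time'],ticket.job_done())"
```

```text
the job is handed in; nothing more can be done
41.0 None
```

I finished the job and handed it in at about 41 s of the 210 s allowed; no verdict was reported.

- **Lever:** I pushed it into FLOAT first, with all tubes still clipped. The knob then appeared exactly where FLOAT predicts.
- **Tubes:** tube1, tube3 and tube4 were pulled from their clips and laid flat, side by side, in the wash tray. Tube2 was absent.
- **Chips:** four were present, and one scraper pass put them all in the waste channel. The final image puts them at board y -0.066, -0.082, -0.089 and -0.090 m. The -0.066 chip lies against the board's edge but inside the required band.
- **Scraper:** it stands on its base in the tray beside the tubes.
- **Tub and lids:** the before and after images of both match.

**Checks that disagreed or looked off:**
- Tray position differed by about 5 mm between the fixed cameras and the wrist camera. The placements allowed for that.
- When I set the scraper down, the wrist force peaked at about 43 N. I eased off at once and swept at 5–9 N. The load went through the held scraper. I don't think it counts against the 40 N limit on the arm or gripper body, but I could not confirm that.
- Near the end, the dark chip at the board's edge first looked as if it was leaning. Its footprint from above fits a chip lying flat, so I left it alone.

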